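# Build up the tiered tube carousel

### The job

Put the clean tube carousel back together. First take the tier that stands on edge out of the white drying rack and lay it flat on the dark mat, hub up, and let go of it; then thread the three tiers onto the upright spindle of the steel stand, hubs up, largest at the bottom, then the middle one, and the smallest on top, each fully down and flat on what is below it. Leave the bottle, jar and tip box where they are.

Things in the scene. Friction and masses are not known exactly. Their poses are not given: they have to be found in the camera images.
- large_mid (a point): blue plastic carousel tier: round plate, 130 mm diameter, 8 mm thick, with a round hub (36 mm diameter, 12 mm tall; 20 mm overall) on one face and a 22 mm bore through both; about 130 g. Point: its centre, half-way up (10 mm from the flat underside); z along the bore, out of the hub face. Lies flat on the bench, hub up.
- medium_mid (a point): blue plastic carousel tier: round plate, 100 mm diameter, 8 mm thick, with a round hub (36 mm diameter, 12 mm tall; 20 mm overall) on one face and a 22 mm bore through both; about 80 g. Point: its centre, half-way up (10 mm from the flat underside); z along the bore, out of the hub face. Starts on edge in the rack, hub away from the robot, rim top 112 mm above the bench.
- small_mid (a point): blue plastic carousel tier: round plate, 72 mm diameter, 8 mm thick, with a round hub (36 mm diameter, 12 mm tall; 20 mm overall) on one face and a 22 mm bore through both; about 50 g. Point: its centre, half-way up (10 mm from the flat underside); z along the bore, out of the hub face. Lies flat on the bench, hub up.
- seat (a point): point on the spindle axis, in the top face of the carousel stand's round steel base (120 mm diameter, 14 mm tall, fixed); the first tier sits on this face. z is up. The spindle, a bare steel pin of 18 mm diameter, rises 56 mm above this point, its last 6 mm tapered to 8 mm. Seated tiers stack up at 20 mm each.
- mat_top (a point): centre of the top face of the dark rubber draining mat, 200 by 200 mm and 3 mm thick, fixed flat on the bench; x and y along its sides, z up.
- rack: white plastic drying rack, fixed; origin: centre of its underside. Base 80 (x) by 110 (y) by 12 mm; four 8 mm pegs rise 45 mm above it at x = +-9, y = +-34 mm. The tier stands on the base between them in the rack's y-z plane with 2 mm of play, hub towards +x (away from the robot). Low stops (10 mm) keep it from rolling. Lift it straight up, 60 mm or more.
- amber: bystander, stands on the bench, leave it alone. This point is the centre of its underside. Amber glass bottle, 72 mm diameter, 140 mm tall.
- tipbox: bystander, stands on the bench, leave it alone. This point is the centre of its underside. Pipette-tip box, 88 by 128 mm, 65 mm tall.
- jar: bystander, stands on the bench, leave it alone. This point is the centre of its underside. White plastic jar, 90 mm diameter, 100 mm tall.
Things that resemble listed ones, but are neither listed nor needed, are in the scene too. Leave any red look-alike of the part that bears small_mid alone.

How it is judged:
By the outcome, as a careful person would: the job done as asked, in the order asked, and still so for the second after the job is handed in, with the robot touching nothing.
It also fails if it takes over 72 s, if anything falls off the work surface, if the arm or the gripper's body presses on something with over 40 N, if the wrist force passes 120 N, or if a joint passes its speed limit or range.

### The arm

A 6-joint arm with a two-finger parallel gripper is mounted at the origin on the work surface. World frame = base frame: x ahead of the robot, y to its left, z up, the work surface at z = 0. Lengths are in mm, angles in degrees, forces in N, time in s.
With the tool pointing down it reaches from about 350 to 850 mm from the base axis. Payload 8.1 kg.
Tool frame: the origin (TCP) lies at the very end of the fingers, on their centre line; the grasp point (between the pads) lies 19 mm behind it; x points along the fingers, y is the direction in which the jaws open and shut, and the axes are right-handed (so a half turn about x gives the same grasp; the last joint's range is limited). The gripper opens to 85 mm and grips with 20 to 120 N. Pads are 22 mm wide; open, the fingers measure 114 mm over their backs; the gripper's body (76 mm by 85 mm) begins 54 mm behind the grasp point. The pads swing forward as they close: fully open they stand 13 mm farther back than shut.
Start: joints at [-71.585, 7.471, 85.268, -0, 87.261, -4.893], TCP at [237.423, -551.031, 231.292] pointing down, gripper open.
Joint ranges: [-169.43, 169.43], [-51.17, 129.36], [1.28, 143.12], [-76.62, 256.62], [0, 156.53], [-152.29, 152.29]. Speed limits (degrees/s): [136.94, 136.94, 159.86, 180, 180, 180].

### API

Orientations are given as [roll, pitch, yaw] about the fixed x, y, z axes, in that order (R = Rz(yaw) Ry(pitch) Rx(roll)).
In Python, from bench import sensors, snapshot, r gives the robot as it stands. The module is installed in compiled form; this text tells all that it offers.
- The arm moves only by the tool drive_tool, never from a script. Its argument "moves" is one flat list of numbers, 6 for each row, row after row: the shift along the tool's x, y, z in cm, then the turn, a rotation vector about the tool's x, y, z in degrees. In form: [tx, ty, tz, wx, wy, wz, tx, ty, tz, wx, wy, wz, ...]. A call has 1 to 20 rows; each row shifts and turns the commanded pose from where the row before left it, along the tool's axes as they then stand; what a row does not reach is not made up. A row lasts 1/12 s, in which the tool goes at most 41.7 mm and 7.16 degrees, less where a joint would pass 70% of its speed; a pose out of reach is approached as far as the arm can. A call with a gripper value outside its range is refused whole. "hand" is the finger opening in cm, from 0 to 8.54, set as the call begins (left out, the last holds). The fingers move at their own pace and stop on an object; "grip_force" is the grip in N (left out, the last holds). Time passes only in rows, so rows that do not move let the fingers close. It gives the time, the measured TCP pose, the force and the opening at its end, in the units of the state.
- sensors.sense(): the state, without advancing time (a new reading comes with each control period).
- snapshot(name): name is "scene" or "top" or "wrist"; returns a dict with "image" (400x640x3 uint8, red, green, blue), "z_map" (400x640 float32, mm along the optical axis (not along the pixel's ray), 0 where there is no reading), "camera_matrix" (3x3 intrinsics, pixels), "eye" and "orientation" of the camera in the world; the wrist camera has in their place "mount" (4x4, takes a point from camera to tool coordinates, whose origin is the TCP and whose axes are the tool frame's). Camera axes: x right, y down, z forward; pixel columns grow to the right and rows downward; lengths in mm; the calibration is good to about 2 mm. A picture is of the moment at which its call begins: read the wrist's pose just before it.
- r.hand_in(): hands the job in, once; it reports no verdict.
The state is a dict: "time": time; "joint_pos": joint angles; "qd": joint speeds; "joint_efforts": joint torques, N m; "tool_pos": TCP position; "tcp_rot": TCP orientation; "ft_force": force on the tool from outside, world axes, zero at the start; "wrist_torque": the same for the moment, N m; "finger_gap": finger opening in mm.
Only numpy, scipy, OpenCV 4.12 (cv2) and the standard library are available. Lean on these libraries where they do the work, as an engineer would, in place of code of your own. Each camera call takes 0.05 s, during which the arm holds its last target.

## Working session

There is one attempt and no reset: what is moved stays moved. The work goes in short steps, Python scripts to look and compute and a tool call to move; the robot and the scene stay as the last step left them, time stands still between calls to the robot, and variables do not carry over. Pictures are saved under pics/ and viewed, and the job is handed in when it is done.

Besides the shell and the picture viewer there is one more tool, called after "Request:" by a JSON object that holds its "fn" and its "kwargs", one argument or row to a line. drive_tool: Moves the arm, as the interface text tells. Its arguments: {"type":"object","properties":{"moves":{"type":"array","items":{"type":"number"}},"hand":{"type":"number"},"grip_force":{"type":"number"}},"required":["moves"]}

```bash
mkdir -p pics
cat > h.py <<'E'
import numpy as np, cv2
from bench import sensors, snapshot, r
from scipy.spatial.transform import Rotation as R
def save(n,f):
    s=snapshot(n); cv2.imwrite('pics/'+f+'.png',s['image'][:,:,::-1]); np.savez('pics/'+f+'.npz',**s); return s
E
python3 - <<'E'
from h import *
s=sensors.sense();print(s)
for n in('scene','top'):
    d=save(n,n+'0');print({k:v for k,v in d.items() if k not in('image','z_map')})
E
```

```text
{'time': 0.0, 'joint_pos': array([-7.15855446e+01,  7.51208230e+00,  8.53319686e+01, -1.46556002e-03,
        8.72626865e+01, -4.89371899e+00]), 'qd': array([ 0.09045163,  0.03094962, -0.12224457,  0.02260634, -0.06502828,
        0.0850953 ]), 'joint_efforts': array([-4.23030560e-04, -5.69397461e+01, -5.00561428e+01, -4.51461146e-04,
        1.49237219e-02,  2.33765485e-05]), 'tool_pos': array([ 237.22969294, -550.48546723,  230.25021905]), 'tcp_rot': array([-94.10803582,  89.89325258, 109.20020993]), 'ft_force': array([ 0.48377425, -0.46596246, -0.01406062]), 'wrist_torque': array([-0.00106491,  0.03062786, -0.00129548]), 'finger_gap': 85.46638753662279}
{'camera_matrix': array([[368.57391234,   0.        , 322.99284281],
       [  0.        , 368.57391234, 203.89676999],
       [  0.        ,   0.        ,   1.        ]]), 'eye': array([1113.98167048,  537.82281854,  646.33185199]), 'orientation': array([-127.78628049,    0.68119454,  136.14735251])}
{'camera_matrix': array([[486.33698874,   0.        , 317.53852403],
       [  0.        , 486.33698874, 192.81891218],
       [  0.        ,   0.        ,   1.        ]]), 'eye': array([4.14911131e+02, 1.10096276e+00, 1.55878692e+03]), 'orientation': array([-172.51544082,    0.7235318 ,  -89.26962479])}
```

View pics/top0.png

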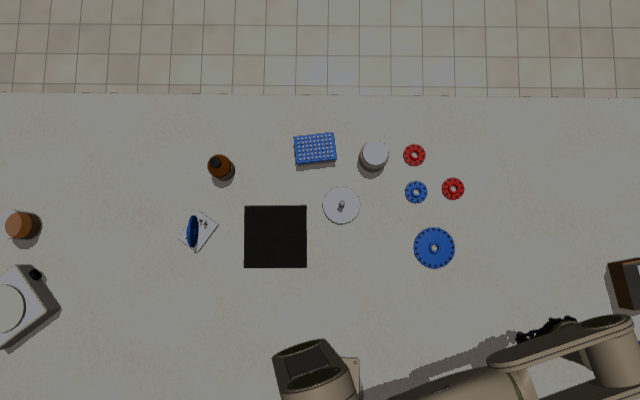

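View pics/scene0.png

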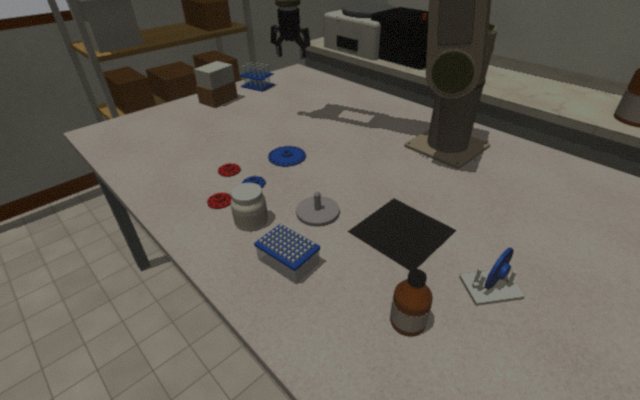

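```bash
cat >> h.py <<'E'
def cloud(d,T=None):
    K=d['camera_matrix'];z=d['z_map'].astype(float);v,u=np.mgrid[:z.shape[0],:z.shape[1]]
    P=np.stack([(u-K[0,2])/K[0,0]*z,(v-K[1,2])/K[1,1]*z,z],-1)
    if T is None: Rm=R.from_euler('xyz',d['orientation'],degrees=True).as_matrix();return P@Rm.T+d['eye']
    return P@T[:3,:3].T+T[:3,3]
E
python3 - <<'E'
from h import *
for n in('top0','scene0'):
    d=dict(np.load(f'pics/{n}.npz'));P=cloud(d);im=d['image'].astype(int)
    print(n,'nan',(d['z_map']==0).mean())
    if n=='top0':
        for c in[(416,192),(434,248),(342,205),(276,237),(193,230),(198,231),(414,155),(453,188),(222,166),(315,148),(374,155),(310,300)]:print(c,P[c[1],c[0]].round(1))
        b=(im[...,2]>im[...,0]+50)&(im[...,2]>im[...,1]+30)
        n_,l,st,ce=cv2.connectedComponentsWithStats(b.astype(np.uint8))
        for i in range(1,n_):
            if st[i,4]>40:
                Q=P[l==i];print(i,st[i],ce[i].round(1),np.median(Q,0).round(1),((Q.max(0)+Q.min(0))/2).round(1),(Q.max(0)-Q.min(0)).round(1),Q[:,2].max().round(1))
    im8=d['image'][:,:,::-1]
T=np.load('pics/top0.npz')['image'][:,:,::-1]
a=cv2.resize(T[195:265,165:235],(400,400),interpolation=2);b=cv2.resize(T[140:270,365:475],None,fx=400/130,fy=400/130,interpolation=2)
cv2.imwrite('pics/c0.png',np.hstack([a,b]))
S=np.load('pics/scene0.npz')['image'][:,:,::-1]
cv2.imwrite('pics/c1.png',np.hstack([cv2.resize(S[235:315,450:530],(400,400),interpolation=2),cv2.resize(S[135:235,200:300],(400,400),interpolation=2)]))
E
```

```text
top0 nan 0.00394140625
(416, 192) [ 6.257e+02 -2.942e+02 -5.000e-01]
(434, 248) [ 446.9 -349.7   -4.1]
(342, 205) [573.8 -53.5  65.5]
(276, 237) [475.4 154.1   3.1]
(193, 230) [492.3 409.7  44.9]
(198, 231) [490.9 401.6  15. ]
(414, 155) [ 7.471e+02 -2.892e+02  6.000e-01]
(453, 188) [ 6.400e+02 -4.133e+02  1.000e-01]
(222, 166) [684.  313.  109.1]
(315, 148) [751.9  32.2  67.9]
(374, 155) [ 725.1 -149.1   97.7]
(310, 300) [279.1  42.9  -4.7]
1 [294 132  43  32 790] [314.9 147.8] [754.2  32.1  56.3] [610.6  32.6 797.4] [ 391.3  133.4 1522.8] 1558.8
2 [405 181  22  22 307] [415.6 191.6] [ 625.  -289.8    9.1] [ 538.2 -162.5  776.9] [ 246.5  327.3 1563.7] 1558.8
3 [187 216   7  30  75] [189.  230.2] [488.6 405.9 105.1] [474.  211.1 815.7] [ 118.1  420.  1486.2] 1558.8
4 [ 414  227   41   41 1176] [433.8 247.4] [ 447.5 -345.8    8.4] [ 449.9 -205.1  777.5] [ 125.9  412.5 1562.7] 1558.8
scene0 nan 0.00399609375
```

View pics/c0.png

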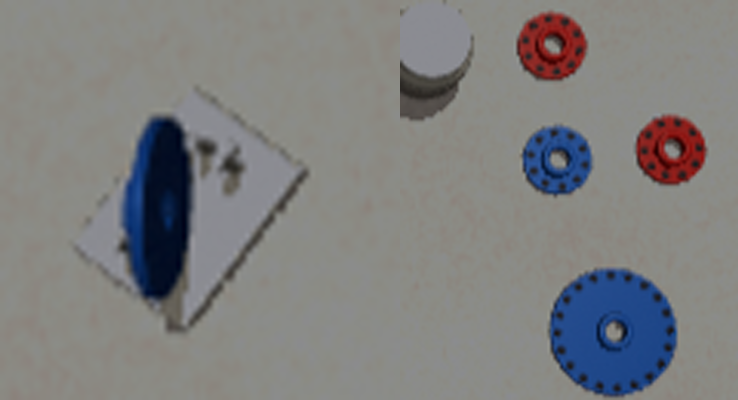

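View pics/c1.png

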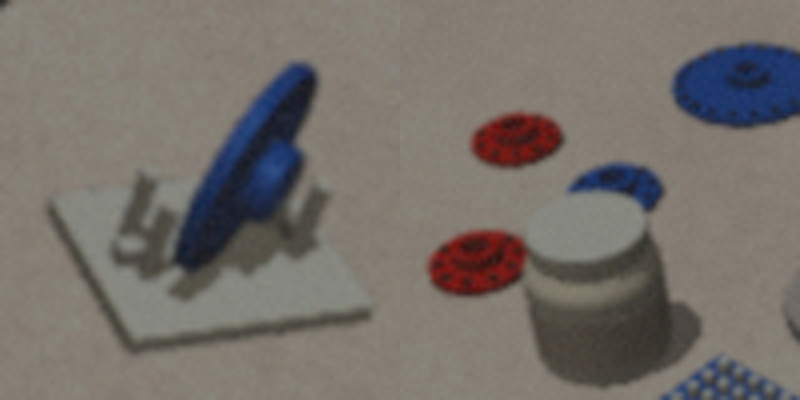

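Run:
```python
from h import *
for n in('top0','scene0'):
    d=dict(np.load(f'pics/{n}.npz'));P=cloud(d);im=d['image'].astype(int)
    w=(abs(P[...,0]-490)<110)&(abs(P[...,1]-390)<110)&(P[...,2]<150)&(d['z_map']>0)
    blue=(im[...,2]>im[...,0]*1.3+8)
    Q=P[w&blue&(P[...,2]>20)];c=np.median(Q,0);A=Q-c
    u,s,vt=np.linalg.svd(A[np.linalg.norm(A,axis=1)<70],full_matrices=False)
    print(n,len(Q),c.round(1),s.round(1),vt[2].round(3),Q.min(0).round(1),Q.max(0).round(1))
    B=P[w&~blue&(P[...,2]>7)&(P[...,2]<17)]
    if len(B)>20:print(len(B),cv2.minAreaRect(B[:,:2].astype(np.float32)),np.median(B[:,2]))
    G=P[(abs(P[...,0]-490)<300)&(abs(P[...,1]-100)<200)&(d['z_map']>0)];print('bench z',np.median(G[abs(G[:,2])<8][:,2]))
    g=(P[...,2]>8)&(P[...,2]<20)&(abs(P[...,0]-565)<90)&(abs(P[...,1]+55)<90)
    print('stand',P[g].mean(0),(P[g].max(0)+P[g].min(0))/2, np.ptp(P[g],0))
    g=(P[...,2]>40)&(P[...,2]<90)&(abs(P[...,0]-565)<90)&(abs(P[...,1]+55)<60);print(P[g].round(0)[:12])
```

```text
top0 281 [488.6 403.1  78.3] [449.6 415.5  64.3] [-0.022 -1.     0.015] [442.  400.6  21.4] [534.7 429.8 115.2]
510 ((492.1749572753906, 390.8621520996094), (220.489013671875, 217.78546142578125), 1.8422143459320068) 10.499825243545729
bench z -0.05881068424332625
stand [581.23366001 -52.39125252  13.50446685] [567.37075178 -52.05621124  14.01511187] [172.07965618 173.22526689  11.94976451]
[[590. -47.  61.]
 [590. -50.  60.]
 [589. -53.  70.]
 [589. -56.  65.]
 [585. -47.  71.]
 [585. -50.  73.]
 [586. -53.  64.]
 [586. -56.  68.]
 [586. -60.  65.]
 [583. -44.  62.]
 [583. -47.  69.]
 [584. -50.  61.]]
scene0 390 [503.3 410.4  79.2] [412.7 389.6  82.9] [0.107 0.989 0.099] [447.5 404.4  20.6] [540.3 422.8 114.7]
1112 ((491.9108581542969, 405.7734069824219), (81.31298828125, 111.34535217285156), 55.10246276855469) 13.414315737453194
bench z 2.4456060820344305
stand [587.9877702  -45.04346668  15.79920964] [581.6002622  -51.14574454  13.99786886] [119.4636772  118.4214773   11.82044297]
[[582. -56.  73.]
 [579. -56.  71.]
 [579. -52.  73.]
 [584. -59.  68.]
 [585. -54.  72.]
 [584. -51.  73.]
 [581. -50.  72.]
 [579. -48.  71.]
 [573. -50.  68.]
 [589. -53.  71.]
 [586. -52.  70.]
 [585. -50.  70.]]
```

```bash
cat >> h.py <<'E'
def pose():
    s=sensors.sense();return s['tool_pos'],R.from_euler('xyz',s['tcp_rot'],degrees=True).as_matrix(),s
import json
def log(s):
    open('log.txt','a').write(json.dumps([list(s['joint_pos']),list(s['tool_pos']),list(s['tcp_rot'])])+'\n')
def go(*targets):
    p,Rm,s=pose();log(s);print('t',round(s['time'],2),'tcp',p.round(1),'F',s['ft_force'].round(1),'gap',round(s['finger_gap'],1),'j',s['joint_pos'].round(1));print(Rm.round(3))
    for t in targets:
        d=Rm.T@(np.array(t)-p)/10;print('to',t,'tool cm',d.round(2));p=np.array(t)
E
python3 - <<'E'
from h import *
d=save('wrist','w0');print(d['mount'].round(3))
go([430,330,330],[430,330,330])
E
```

```text
[[ 2.00000e-03 -3.00000e-01  9.54000e-01 -1.43099e+02]
 [ 1.00000e+00  1.00000e-03 -2.00000e-03 -1.62700e+00]
 [-0.00000e+00  9.54000e-01  3.00000e-01 -7.71550e+01]
 [ 0.00000e+00  0.00000e+00  0.00000e+00  1.00000e+00]]
t 0.15 tcp [ 237.3 -550.6  230.5] F [ 0.3  0.9 -0.3] gap 85.3 j [-71.6   7.5  85.3   0.   87.3  -4.9]
[[-0.     0.396 -0.918]
 [ 0.001 -0.918 -0.396]
 [-1.    -0.001 -0.   ]]
to [430, 330, 330] tool cm [ -9.84 -73.27 -52.54]
to [430, 330, 330] tool cm [0. 0. 0.]
```

View pics/w0.png

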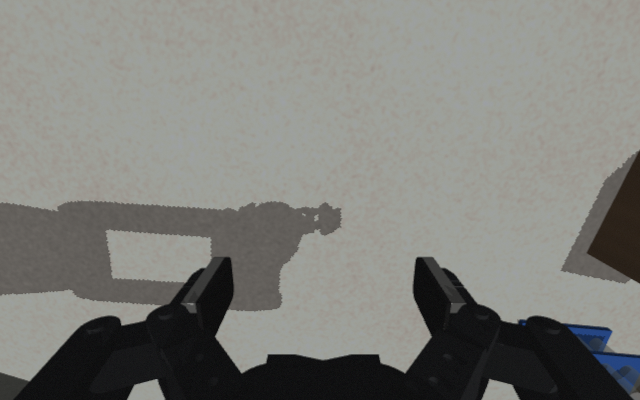

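Request:
{"fn": "drive_tool", "kwargs": {
  "moves": [-0.2, -2.96, -2.55, 0, 0, 0, -0.2, -2.96, -2.55, 0, 0, 0, -0.2, -2.96, -2.55, 0, 0, 0, -0.2, -2.96, -2.55, 0, 0, 0, -0.2, -2.96, -2.55, 0, 0, 0, -0.2, -2.96, -2.55, 0, 0, 0, -0.2, -2.96, -2.55, 0, 0, 0, -0.2, -2.96, -2.55, 0, 0, 0, -0.2, -2.96, -2.55, 0, 0, 0, -0.2, -2.96, -2.55, 0, 0, 0, -0.2, -2.96, -2.55, 0, 0, 0, -0.2, -2.96, -2.55, 0, 0, 0, -0.2, -2.96, -2.55, 0, 0, 0]
}}

```text
time: 1.23
tool_pos: [389.6, -64.6, 257.4]
tcp_rot: [135.2, 90.0, -21.5]
ft_force: [0.8, 0.2, -0.3]
finger_gap: 85.4
```

```bash
python3 -c "
from h import *
go([540,420,280])"
```

```text
t 1.23 tcp [389.6 -64.6 257.4] F [ 0.8  0.2 -0.3] gap 85.4 j [-16.9 -26.5 112.9  -0.   93.6  49.8]
[[ 0.     0.395 -0.919]
 [-0.    -0.919 -0.395]
 [-1.     0.    -0.   ]]
to [540, 420, 280] tool cm [ -2.26 -38.56 -32.98]
```

Request:
{"fn": "drive_tool", "kwargs": {
  "moves": [-0.2, -2.96, -2.55, 0, 0, 0, -0.2, -2.96, -2.55, 0, 0, 0, -0.2, -2.96, -2.55, 0, 0, 0, -0.2, -2.96, -2.55, 0, 0, 0, -0.2, -2.96, -2.55, 0, 0, 0, -0.2, -2.96, -2.55, 0, 0, 0, -0.2, -2.96, -2.55, 0, 0, 0, -0.2, -2.96, -2.55, 0, 0, 0, -0.2, -2.96, -2.55, 0, 0, 0, -0.2, -2.96, -2.55, 0, 0, 0, -0.2, -2.96, -2.55, 0, 0, 0, -0.2, -2.96, -2.55, 0, 0, 0, -0.2, -2.96, -2.55, 0, 0, 0]
}}

```text
time: 2.32
tool_pos: [541.8, 420.0, 282.7]
tcp_rot: [14.6, 90.0, -142.1]
ft_force: [0.5, -1.2, 0.2]
finger_gap: 85.4
```

```bash
python3 -c "
from h import *
go([540,420,280])
d=save('wrist','w1')
p,Rm,s=pose();T=np.eye(4);T[:3,:3]=Rm;T[:3,3]=p
P=cloud(d,T@d['mount']);np.save('pics/w1P.npy',P)
im=d['image'].astype(int)
w=(abs(P[...,0]-490)<110)&(abs(P[...,1]-390)<110)&(P[...,2]<150)&(d['z_map']>0)
blue=(im[...,2]>im[...,0]*1.3+8)
Q=P[w&blue&(P[...,2]>20)];print(len(Q),Q.min(0),Q.max(0))
c=np.median(Q,0);u,s_,vt=np.linalg.svd(Q-Q.mean(0),full_matrices=False);print(s_,vt)
B=P[w&~blue&(P[...,2]>8)&(P[...,2]<16)];print(cv2.minAreaRect(B[:,:2].astype(np.float32)))
"
```

```text
t 2.32 tcp [541.8 420.  282.7] F [ 0.5 -1.2  0.2] gap 85.4 j [ 33.5  20.2  65.2  -0.   94.6 100.2]
[[-0.001  0.396 -0.918]
 [-0.    -0.918 -0.396]
 [-1.     0.     0.001]]
to [540, 420, 280] tool cm [ 0.27 -0.07  0.17]
895 [442.52366507 416.39479954  22.6548882 ] [536.84810377 434.27926236 108.68552092]
[635.27235382 545.74535115 111.4940677 ] [[-0.98932446  0.04571128  0.13837481]
 [ 0.13204624 -0.12051737  0.98388991]
 [ 0.06165143  0.99165823  0.11319478]]
((489.84149169921875, 417.2899475097656), (79.5701675415039, 109.4137191772461), 55.13297653198242)
```

View pics/w1.png

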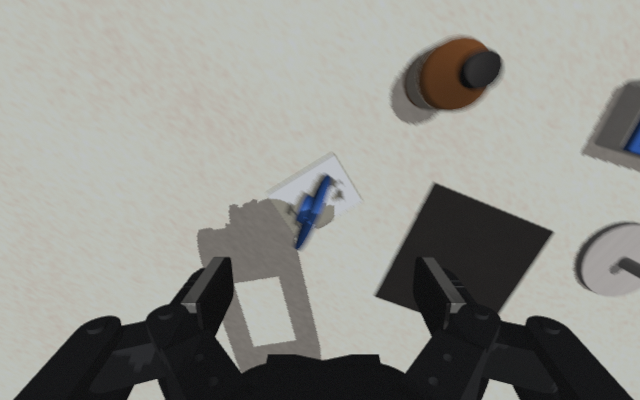

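```bash
python3 -c "
from h import *
d=dict(np.load('pics/w1.npz'));I=d['image'][130:260,250:380,::-1]
a=cv2.resize(cv2.convertScaleAbs(I,alpha=1.3),(600,600),interpolation=cv2.INTER_CUBIC);cv2.imwrite('pics/c2.png',a)
go()
d=save('wrist','w2');p,Rm,s=pose();T=np.eye(4);T[:3,:3]=Rm;T[:3,3]=p
P=cloud(d,T@d['mount'])
im=d['image'].astype(int)
w=(abs(P[...,0]-490)<110)&(abs(P[...,1]-390)<110)&(P[...,2]<150)&(d['z_map']>0)
blue=(im[...,2]>im[...,0]*1.3+8)
B=P[w&~blue&(P[...,2]>8)&(P[...,2]<16)];print(cv2.minAreaRect(B[:,:2].astype(np.float32)))
go()
for n in('top0','scene0'):
    d=dict(np.load(f'pics/{n}.npz'));P=cloud(d);im=d['image'].astype(int);
    blue=(im[...,2]>im[...,0]*1.3+8)
    w=(abs(P[...,0]-490)<75)&(abs(P[...,1]-405)<75)&(d['z_map']>0)
    B=P[w&~blue&(P[...,2]>9)&(P[...,2]<16)];print(len(B),cv2.minAreaRect(B[:,:2].astype(np.float32)))
    Q=P[w&blue&(P[...,2]>60)];print(np.median(Q,0),Q.max(0),Q.min(0))
"
```

```text
t 2.37 tcp [542.  425.9 279.1] F [-2.8  0.7 -3. ] gap 85.4 j [ 33.8  20.9  64.7   0.2  94.6 100.3]
[[-0.004  0.399 -0.917]
 [ 0.001 -0.917 -0.399]
 [-1.    -0.002  0.003]]
((489.1578674316406, 407.4046630859375), (80.10670471191406, 109.892578125), 54.89562225341797)
t 2.42 tcp [541.2 422.7 278.6] F [-0.2 -0.5 -1.1] gap 85.5 j [3.370e+01 2.060e+01 6.510e+01 1.000e-01 9.460e+01 1.001e+02]
[[-0.005  0.399 -0.917]
 [-0.002 -0.917 -0.399]
 [-1.    -0.001  0.005]]
350 ((494.5237731933594, 404.7420959472656), (83.3483657836914, 113.24323272705078), 54.99640655517578)
[487.11637746 403.39553175  91.90016581] [534.73112714 423.53347498 115.15113567] [442.04966681 400.59330156  60.14286036]
1049 ((491.9108581542969, 405.7734069824219), (81.31298828125, 111.34535217285156), 55.10246276855469)
[503.75206992 410.36967231  81.71939614] [540.25022162 422.82131016 114.72829164] [452.00269064 404.38871752  60.99571928]
```

View pics/c2.png

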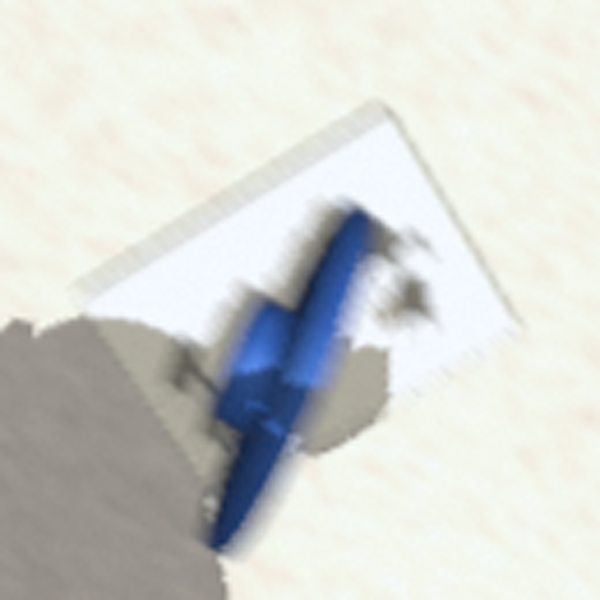

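Request:
{"fn": "drive_tool", "kwargs": {
  "moves": [1.8, 0, 0, 6.5, 0, 0, 1.8, 0, 0, 6.5, 0, 0, 1.8, 0, 0, 6.5, 0, 0, 1.8, 0, 0, 6.5, 0, 0, 0, 0.6, 2.6, 0, 0, 0, 0, 0.6, 2.6, 0, 0, 0, 0, 0, 0, 0, 0, 0, 0, 0, 0, 0, 0, 0]
}}

```text
time: 3.08
tool_pos: [488.1, 408.0, 210.9]
tcp_rot: [44.2, 89.9, -138.4]
ft_force: [-0.3, 0.2, 0.7]
finger_gap: 85.8
```

```bash
cat > disc.py <<'E'
from h import *
import sys
go([490,412,84])
d=save('wrist',sys.argv[1]);p,Rm,s=pose();T=np.eye(4);T[:3,:3]=Rm;T[:3,3]=p
P=cloud(d,T@d['mount'])
im=d['image'].astype(int)
w=(abs(P[...,0]-490)<75)&(abs(P[...,1]-405)<75)&(P[...,2]<150)&(d['z_map']>0)
blue=(im[...,2]>im[...,0]*1.3+8)
B=P[w&~blue&(P[...,2]>9)&(P[...,2]<16)];print('rack',len(B),cv2.minAreaRect(B[:,:2].astype(np.float32)))
Q=P[w&blue&(P[...,2]>84)]
print('top',len(Q),Q.min(0).round(1),Q.max(0).round(1))
for lo in(84,90,96,102,106):
    q=Q[(Q[:,2]>lo)&(Q[:,2]<lo+6)]
    if len(q)>3:
        f=np.polyfit(q[:,0],q[:,1],1);print(lo,len(q),q.min(0).round(1),q.max(0).round(1),np.median(q,0).round(1),'slope',f[0].round(3))
E
python3 disc.py w3
```

```text
t 3.08 tcp [488.1 408.  210.9] F [-0.3  0.2  0.7] gap 85.8 j [ 35.3  13.6  80.5  -0.   85.9 127.9]
[[-0.001 -0.046 -0.999]
 [-0.001 -0.999  0.046]
 [-1.     0.001  0.001]]
to [490, 412, 84] tool cm [12.69 -0.42 -0.18]
rack 4963 ((491.6719970703125, 411.22589111328125), (80.06782531738281, 110.13631439208984), 54.91732406616211)
top 877 [445.4 407.6  84.1] [533.7 416.3 113.1]
84 48 [445.4 407.6  84.1] [533.7 414.3  90. ] [531.4 410.9  86.9] slope -0.008
90 73 [448.5 407.7  90. ] [530.3 414.9  96. ] [527.  411.2  93.6] slope -0.009
96 114 [452.8 407.9  96.1] [526.  415.6 102. ] [520.7 411.6  99.3] slope -0.016
102 226 [458.3 407.8 102.1] [520.3 416.3 108. ] [508.8 411.6 105.6] slope -0.009
106 452 [463.7 407.8 106. ] [513.  416.2 112. ] [493.3 411.8 109.9] slope -0.007
```

View pics/w3.png

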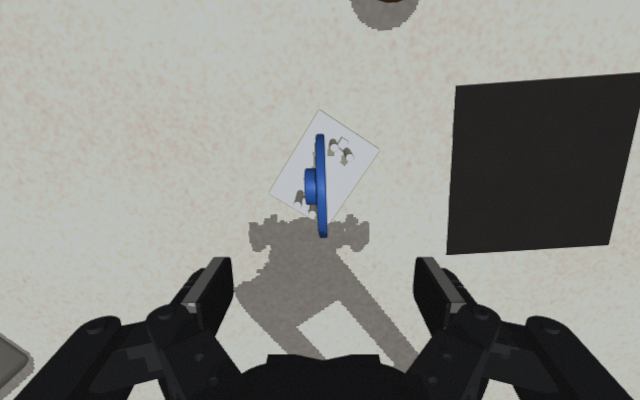

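Request:
{"fn": "drive_tool", "kwargs": {
  "moves": [2, -0.05, 0, -1.5, 0, 0, 2, -0.05, 0, -1.5, 0, 0, 2, -0.1, 0, 0, 0, 0, 1.5, -0.1, 0, 0, 0, 0, 0, 0, 0, 0, 0, 0]
}}

```text
time: 3.55
tool_pos: [488.5, 410.2, 132.4]
tcp_rot: [37.0, 89.7, -142.7]
ft_force: [-0.4, 0.4, -1.0]
finger_gap: 85.7
```

```bash
python3 disc.py w4; python3 -c "
from h import *
d=dict(np.load('pics/w4.npz'));print(d['camera_matrix'])"
```

```text
t 3.55 tcp [488.5 410.2 132.4] F [-0.4  0.4 -1. ] gap 85.7 j [ 35.4  17.1  84.7  -0.   78.5 125.2]
[[-0.004  0.005 -1.   ]
 [-0.003 -1.    -0.005]
 [-1.     0.003  0.004]]
to [490, 412, 84] tool cm [ 4.84 -0.2  -0.17]
rack 7450 ((491.0772705078125, 411.0563659667969), (80.20289611816406, 109.96672058105469), 54.830474853515625)
top 1685 [448.6 407.7  84.1] [533.8 416.1 115.3]
84 93 [529.4 407.7  84.1] [533.8 415.2  89.9] [531.6 411.4  87.1] slope 0.117
90 118 [448.6 407.8  90. ] [531.1 415.1  96. ] [527.7 411.5  93.6] slope -0.009
96 193 [450.6 407.9  96. ] [526.8 415.6 102. ] [522.1 411.5  99.1] slope -0.011
102 359 [456.6 407.9 102.1] [520.6 416.1 108. ] [512.9 412.  105.3] slope -0.008
106 614 [461.9 407.8 106. ] [517.3 416.1 112. ] [502.4 411.9 109.6] slope -0.007
[[311.04308656   0.         322.90133633]
 [  0.         311.04308656 200.69543539]
 [  0.           0.           1.        ]]
```

View pics/w4.png

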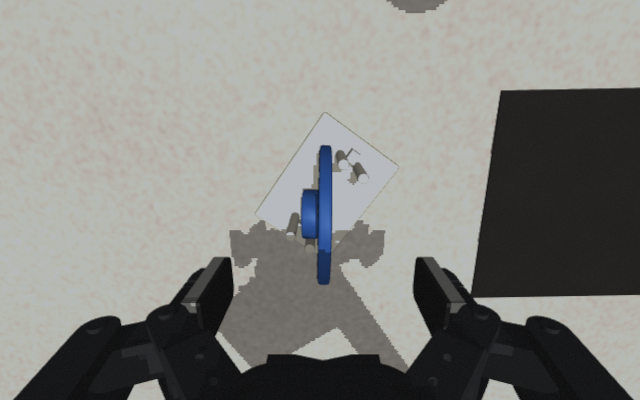

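Request:
{"fn": "drive_tool", "kwargs": {
  "moves": [2.3, -0.1, -0.1, 0, 0, 0, 2.3, -0.05, 0, 0, 0, 0, 0, 0, 0, 0, 0, 0],
  "hand": 5
}}

```text
time: 3.85
tool_pos: [489.3, 411.8, 87.3]
tcp_rot: [37.1, 89.8, -142.7]
ft_force: [-0.9, -0.5, -1.8]
finger_gap: 51.5
```

Request:
{"fn": "drive_tool", "kwargs": {
  "moves": [0, 0, 0, 0, 0, 0, 0, 0, 0, 0, 0, 0, 0, 0, 0, 0, 0, 0, 0, 0, 0, 0, 0, 0, 0, 0, 0, 0, 0, 0, 0, 0, 0, 0, 0, 0],
  "hand": 0.2,
  "grip_force": 50
}}

```text
time: 4.35
tool_pos: [491.8, 413.5, 93.0]
tcp_rot: [-156.6, 89.8, 23.8]
ft_force: [0.2, -2.3, 7.1]
finger_gap: 7.1
```

```bash
python3 disc.py w5
```

```text
t 4.35 tcp [491.8 413.5  93. ] F [ 0.2 -2.3  7.1] gap 7.1 j [ 35.5  19.4  86.2  -0.   74.2 125.2]
[[ 0.003  0.005 -1.   ]
 [ 0.001 -1.    -0.005]
 [-1.    -0.001 -0.003]]
to [490, 412, 84] tool cm [0.9  0.15 0.18]
rack 9518 ((490.3277893066406, 410.280517578125), (80.09605407714844, 109.68268585205078), 54.89977264404297)
top 2437 [448.6 411.1  84. ] [532.7 427.4 131.1]
84 159 [526.9 411.5  84. ] [532.7 418.6  90. ] [529.8 415.1  87.1] slope -0.068
90 223 [448.6 411.2  90. ] [528.8 419.8  96. ] [525.3 415.   93.7] slope 0.011
96 343 [452.3 411.1  96.1] [524.2 427.4 102. ] [518.9 415.4  99.6] slope 0.004
102 686 [458.1 411.1 102. ] [518.1 425.5 108. ] [508.1 415.4 105.7] slope 0.003
106 1228 [464.8 411.2 106. ] [511.4 425.5 112. ] [493.1 415.3 109.9] slope 0.002
```

View pics/w5.png

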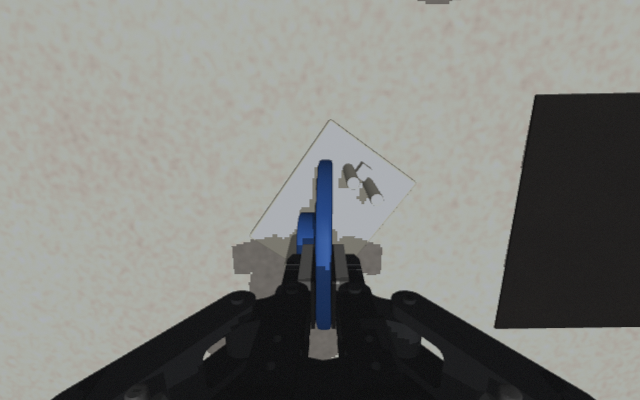

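Request:
{"fn": "drive_tool", "kwargs": {
  "moves": [0, 0, 0, 0, 0, 0, 0, 0, 0, 0, 0, 0]
}}

```text
time: 4.57
tool_pos: [491.7, 413.5, 93.0]
tcp_rot: [-155.5, 89.8, 24.8]
ft_force: [1.0, -1.4, 6.5]
finger_gap: 6.5
```

```bash
python3 -c "
from h import *
go([475,412,170])"
```

```text
t 4.57 tcp [491.7 413.5  93. ] F [ 1.  -1.4  6.5] gap 6.5 j [ 35.5  19.4  86.2  -0.   74.2 125.2]
[[ 0.003  0.005 -1.   ]
 [ 0.002 -1.    -0.005]
 [-1.    -0.001 -0.003]]
to [475, 412, 170] tool cm [-7.71  0.13  1.65]
```

Request:
{"fn": "drive_tool", "kwargs": {
  "moves": [-0.7, 0, 0, 0, 0, 0, -1.2, 0, 0, 0, 0, 0, -2, 0, 0, 0, 0, 0, -2.5, 0, 0, 0, 0, 0, -2.5, 0, 0, 0, 0, 0, -2, 0, 0, 0, 0, 0]
}}

```text
time: 5.07
tool_pos: [490.8, 413.5, 203.0]
tcp_rot: [-141.1, 89.8, 39.2]
ft_force: [0.5, 1.0, -0.3]
finger_gap: 6.2
```

```bash
python3 disc.py w6
```

```text
t 5.07 tcp [490.8 413.5 203. ] F [ 0.5  1.  -0.3] gap 6.2 j [ 35.5  14.5  80.3   0.   85.  125.2]
[[ 0.002  0.006 -1.   ]
 [ 0.002 -1.    -0.006]
 [-1.    -0.002 -0.002]]
to [490, 412, 84] tool cm [11.9   0.18  0.1 ]
rack 210 ((493.02288818359375, 412.504638671875), (80.21965026855469, 109.71296691894531), 54.913963317871094)Traceback (most recent call last):
  File "disc.py", line 11, in <module>
    print('top',len(Q),Q.min(0).round(1),Q.max(0).round(1))
                       ~~~~~^^^
    return umr_minimum(a, axis, None, out, keepdims, initial, where)
ValueError: zero-size array to reduction operation minimum which has no identity
```

View pics/w6.png

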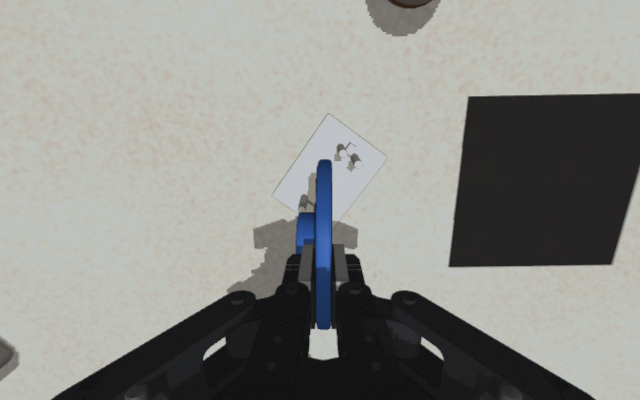

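Run:
```python
from h import *
for n in('top0','scene0'):
    d=dict(np.load(f'pics/{n}.npz'));P=cloud(d);im=d['image'].astype(int)
    m=(im.max(-1)<45)&(abs(P[...,0]-475)<150)&(abs(P[...,1]-150)<140)&(P[...,2]<12)
    print('mat',m.sum(),cv2.minAreaRect(P[m][:,:2].astype(np.float32)),P[m][:,2].mean())
d=dict(np.load('pics/w6.npz'));p,Rm,s=pose();T=np.eye(4);T[:3,:3]=Rm;T[:3,3]=p;P=cloud(d,T@d['mount']);im=d['image'].astype(int)
m=(im.max(-1)<60)&(abs(P[...,0]-475)<150)&(abs(P[...,1]-170)<150)&(P[...,2]<15)
print('matw',m.sum(),cv2.minAreaRect(P[m][:,:2].astype(np.float32)),P[m][:,2].mean(),P[m].max(0))
```

```text
mat 3802 ((478.1146545410156, 157.9017791748047), (195.47506713867188, 199.6697235107422), 0.815872073173523) 2.301405458608119
mat 3813 ((480.01446533203125, 160.54978942871094), (196.92311096191406, 195.54287719726562), 1.482851505279541) 5.055756349314437
matw 28999 ((479.3941650390625, 163.8404541015625), (200.45098876953125, 201.4623260498047), 1.5894705057144165) 7.039387367922212 [580.83855535 266.19555267  10.64734656]
```

Request:
{"fn": "drive_tool", "kwargs": {
  "moves": [0.2, 1.5, 0.1, 0, 0, 0, 0.3, 3, 0.15, 0, 0, 0, 0.3, 3.5, 0.15, 0, 0, 0, 0.3, 3.5, 0.15, 0, 0, 0, 0.3, 3.5, 0.15, 0, 0, 0, 0.3, 3.5, 0.15, 0, 0, 0, 0.3, 3.5, 0.15, 0, 0, 0, 0.3, 3, 0.15, 0, 0, 0, 0, 2, 0, 0, 0, 0, 0, 0, 0, 0, 0, -5, 0, 0, 0, 0, 0, -6, 0, 0, 0, 0, 0, -6, 0, 0, 0, 0, 0, -6, 0, 0, 0, 0, 0, -6]
}}

```text
time: 6.28
tool_pos: [481.5, 142.8, 178.8]
tcp_rot: [-90.7, 60.7, 89.7]
ft_force: [-0.5, 0.4, -1.0]
finger_gap: 6.8
```

```bash
python3 -c "
from h import *
go([479,138,150])"
```

```text
t 6.28 tcp [481.5 142.8 178.8] F [-0.5  0.4 -1. ] gap 6.8 j [-10.3  -7.  110.3  29.   83.2  74.1]
[[ 0.002  0.007 -1.   ]
 [ 0.489 -0.872 -0.005]
 [-0.872 -0.489 -0.006]]
to [479, 138, 150] tool cm [2.28 1.82 0.27]
```

Request:
{"fn": "drive_tool", "kwargs": {
  "moves": [0, 0, 0, 0, 0, -6, 0, 0, 0, 0, 0, -6, 0, 0, 0, 0, 0, -6, 0, 0, 0, 0, 0, -6, 0, 0, 0, 0, 0, -6, 0, 0, 0, 0, 0, -1.5]
}}

```text
time: 6.78
tool_pos: [479.7, 142.0, 175.1]
tcp_rot: [-89.8, 29.2, 90.3]
ft_force: [-0.8, 0.3, -2.0]
finger_gap: 6.9
```

```bash
python3 -c "
from h import *
go([480,138,80],[480,138,53])
save('scene','s1')"
```

```text
t 6.78 tcp [479.7 142.  175.1] F [-0.8  0.3 -2. ] gap 6.9 j [-25.9   9.5 110.4  51.9  95.2  51.6]
[[-0.004 -0.001 -1.   ]
 [ 0.873 -0.487 -0.003]
 [-0.487 -0.873  0.003]]
to [480, 138, 80] tool cm [ 4.28  8.5  -0.06]
to [480, 138, 53] tool cm [ 1.32  2.36 -0.01]
```

View pics/s1.png

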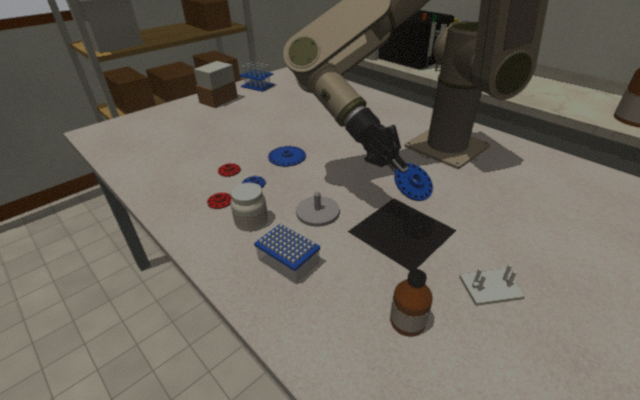

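Request:
{"fn": "drive_tool", "kwargs": {
  "moves": [1.1, 2.1, 0, 0, 0, 0, 1.1, 2.1, 0, 0, 0, 0, 1.1, 2.1, 0, 0, 0, 0, 1.1, 2.1, 0, 0, 0, 0, 0.4, 0.8, 0, 0, 0, 0, 0.4, 0.8, 0, 0, 0, 0, 0.2, 0.4, 0, 0, 0, 0, 0, 0, 0, 0, 0, 0]
}}

```text
time: 7.5
tool_pos: [480.6, 138.8, 59.4]
tcp_rot: [-90.0, 29.6, 90.3]
ft_force: [0.4, -0.5, -1.4]
finger_gap: 6.7
```

```bash
python3 -c "
from h import *
go([480,138,53])"
```

```text
t 7.5 tcp [480.6 138.8  59.4] F [ 0.4 -0.5 -1.4] gap 6.7 j [-26.   23.  109.3  51.3  87.3  41.5]
[[-0.005  0.003 -1.   ]
 [ 0.87  -0.493 -0.006]
 [-0.493 -0.87  -0.   ]]
to [480, 138, 53] tool cm [0.25 0.6  0.06]
```

Lower in small steps until contact.

Request:
{"fn": "drive_tool", "kwargs": {
  "moves": [0.15, 0.35, 0, 0, 0, 0, 0.15, 0.35, 0, 0, 0, 0, 0.1, 0.2, 0, 0, 0, 0, 0, 0, 0, 0, 0, 0]
}}

```text
time: 7.83
tool_pos: [480.3, 137.7, 49.3]
tcp_rot: [-90.0, 29.5, 90.3]
ft_force: [0.1, -0.1, -0.7]
finger_gap: 6.5
```

```bash
python3 -c "
from h import *
go([480,138,50])
s=save('scene','s2');cv2.imwrite('pics/c3.png',cv2.resize(s['image'][150:280,320:480,::-1],(800,650)[:2],interpolation=2)[:600])"
```

```text
t 7.83 tcp [480.3 137.7  49.3] F [ 0.1 -0.1 -0.7] gap 6.5 j [-26.2  24.4 109.1  51.3  86.7  40.6]
[[-0.005  0.003 -1.   ]
 [ 0.87  -0.493 -0.005]
 [-0.493 -0.87  -0.   ]]
to [480, 138, 50] tool cm [-0.01 -0.08  0.03]
```

View pics/c3.png

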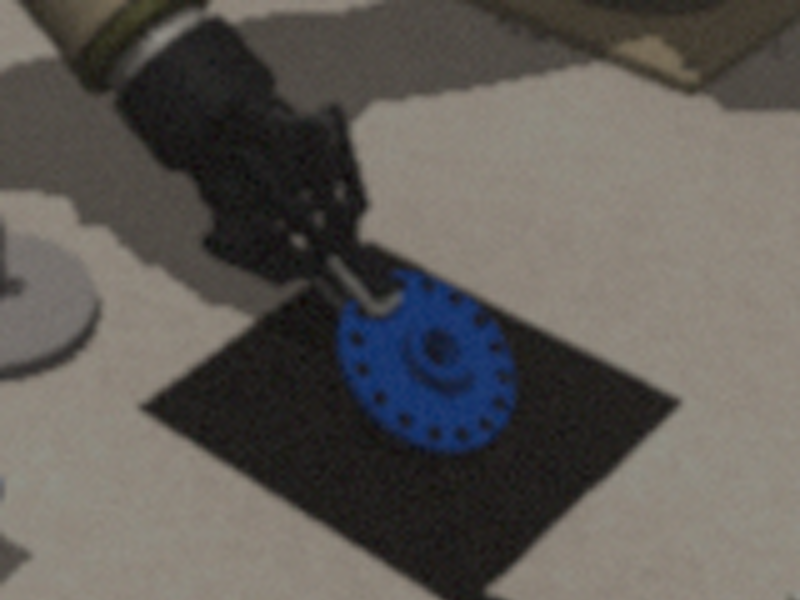

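Request:
{"fn": "drive_tool", "kwargs": {
  "moves": [0.15, 0.3, 0, 0, 0, 0, 0.1, 0.2, 0, 0, 0, 0, 0, 0, 0, 0, 0, 0]
}}

```text
time: 8.13
tool_pos: [481.2, 137.1, 44.9]
tcp_rot: [-90.1, 29.4, 90.2]
ft_force: [-1.5, -4.5, 8.9]
finger_gap: 7.1
```

Request:
{"fn": "drive_tool", "kwargs": {
  "moves": [0, 0, 0, 0, 0, 0, 0, 0, 0, 0, 0, 0, 0, 0, 0, 0, 0, 0],
  "hand": 2.2
}}

```text
time: 8.38
tool_pos: [480.2, 137.5, 43.6]
tcp_rot: [-90.0, 29.5, 90.3]
ft_force: [-0.5, 0.4, -0.6]
finger_gap: 22.0
```

```bash
python3 -c "
from h import *
go()
s=save('scene','s3');cv2.imwrite('pics/c4.png',cv2.resize(s['image'][150:270,320:480,::-1],(800,600),interpolation=2)[:600])"
```

```text
t 8.38 tcp [480.2 137.5  43.6] F [-0.5  0.4 -0.6] gap 22.0 j [-26.2  25.1 108.9  51.3  86.4  40.2]
[[-0.005  0.002 -1.   ]
 [ 0.87  -0.493 -0.005]
 [-0.493 -0.87   0.   ]]
```

View pics/c4.png

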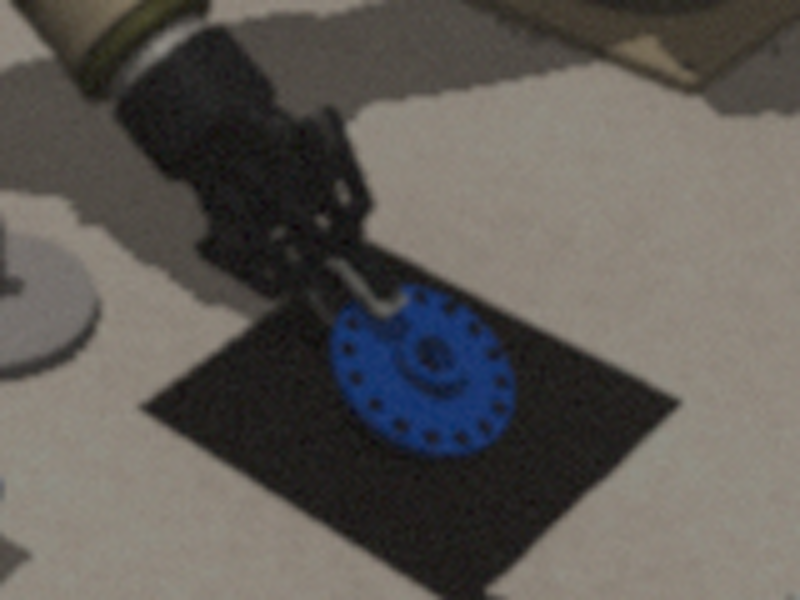

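Request:
{"fn": "drive_tool", "kwargs": {
  "moves": [-1.5, 0, 0, 0, 0, 0, -3, 0, 0, 0, 0, 0, -3, 0, 0, 0, 0, 0, -1.5, 0, 0, 0, 0, 0]
}}

```text
time: 8.77
tool_pos: [481.7, 56.1, 90.0]
tcp_rot: [-90.2, 29.6, 90.2]
ft_force: [0.4, 0.3, -0.6]
finger_gap: 22.4
```

```bash
python3 -c "
from h import *
go()
s=save('scene','s4');cv2.imwrite('pics/c5.png',cv2.resize(s['image'][150:270,320:480,::-1],(800,600),interpolation=2)[:600])"
```

```text
t 8.77 tcp [481.7  56.1  90. ] F [ 0.4  0.3 -0.6] gap 22.4 j [-33.8  23.3 104.4  46.4  94.7  41.1]
[[-0.003  0.004 -1.   ]
 [ 0.87  -0.494 -0.004]
 [-0.494 -0.87  -0.002]]
```

View pics/c5.png

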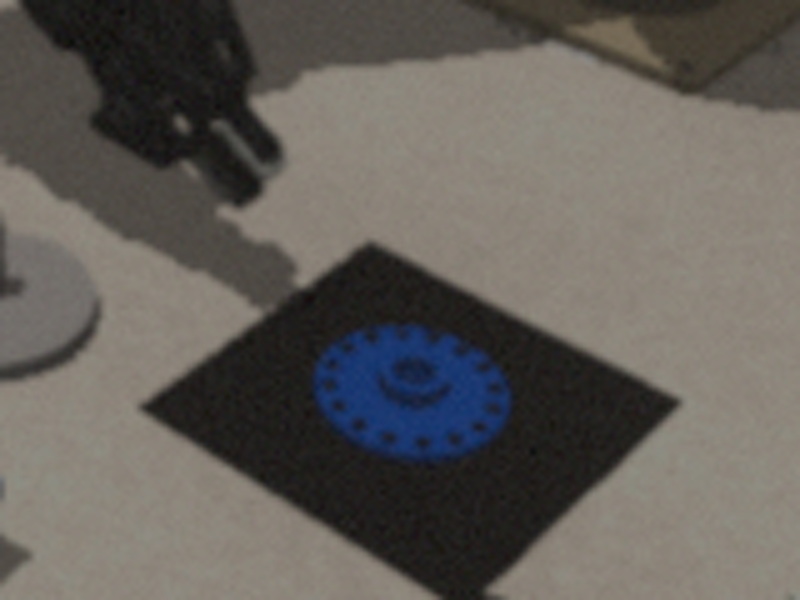

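Request:
{"fn": "drive_tool", "kwargs": {
  "moves": [-3, 0, 0, 0, 0, 0, -4, 0, 0, 0, 0, 0, -4, 0, 0, 0, 0, 0, -4, 0, 0, 0, 0, 0, -3, 0, 0, 0, 0, 0, 0, 0, 0, 0, 0, 6.7, 0, 0, 0, 0, 0, 6.7, 0, 0, 0, 0, 0, 6.7, 0, 0, 0, 0, 0, 6.7, 0, 0, 0, 0, 0, 6.7, 0, 0, 0, 0, 0, 6.7, 0, 0, 0, 0, 0, 6.7, 0, 0, 0, 0, 0, 6.7, 0, 0, 0, 0, 0, 6.7, 0, 0, 0, 0, 0, 0]
}}

```text
time: 10.07
tool_pos: [482.0, -94.6, 177.7]
tcp_rot: [132.9, 89.8, -46.5]
ft_force: [-0.2, 0.6, 0.1]
finger_gap: 22.0
```

```bash
python3 -c "
from h import *
go([500,-50,220])
save('wrist','w7')"
```

```text
t 10.07 tcp [482.  -94.6 177.7] F [-0.2  0.6  0.1] gap 22.0 j [-1.700e+01 -8.000e+00  1.063e+02 -1.000e-01  8.150e+01  7.240e+01]
[[ 0.002  0.01  -1.   ]
 [-0.002 -1.    -0.01 ]
 [-1.     0.002 -0.002]]
to [500, -50, 220] tool cm [-4.24 -4.43 -1.85]
```

View pics/w7.png

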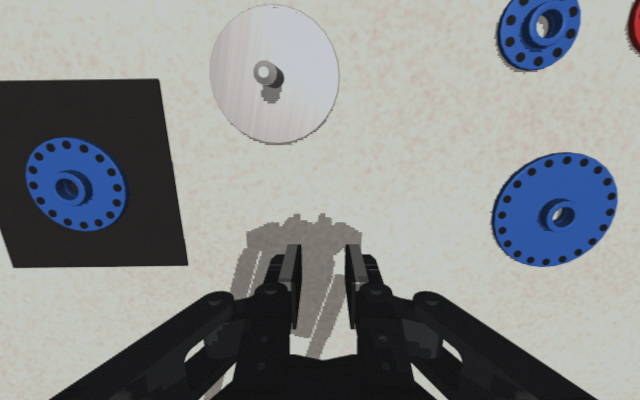

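```bash
cat > tiers.py <<'E'
from h import *
import sys
p,Rm,s=pose();d=save('wrist',sys.argv[1]);T=np.eye(4);T[:3,:3]=Rm;T[:3,3]=p
P=cloud(d,T@d['mount']);im=d['image'].astype(int);ok=d['z_map']>0
blue=(im[...,2]>im[...,0]*1.4+10)&(im[...,2]>im[...,1]*1.15)&ok
n,l,st,ce=cv2.connectedComponentsWithStats(blue.astype(np.uint8))
def circ(Q):
    (x,y),r=cv2.minEnclosingCircle(Q[:,:2].astype(np.float32));return np.round([x,y,r],1)
for i in range(1,n):
    if st[i,4]>300:
        Q=P[l==i];zp=np.median(Q[:,2]);h=Q[(Q[:,2]>zp+9)&(Q[:,2]<zp+16)]
        pl=Q[abs(Q[:,2]-zp)<2.5]
        print('blue',ce[i].round(),'z',zp.round(1),'plate',circ(pl),'hub',len(h),circ(h) if len(h)>5 else '',np.median(h[:,2]).round(1) if len(h) else '')
w=ok&(abs(P[...,0]-580)<75)&(abs(P[...,1]+52)<75)&~blue
Q=P[w&(P[...,2]>10)&(P[...,2]<19)]
if len(Q)>50:print('stand',circ(Q),np.median(Q[:,2]))
w=ok&(abs(P[...,0]-580)<30)&(abs(P[...,1]+52)<30)
Q=P[w&(P[...,2]>60)&(P[...,2]<90)]
if len(Q)>10:
    zt=np.percentile(Q[:,2],98);t=Q[Q[:,2]>zt-3];print('pin',len(t),zt.round(1),circ(t),t.mean(0).round(1))
print('tcp',p.round(1))
E
python3 tiers.py w8
```

```text
blue [540.  31.] z 8.6 plate [ 626.  -286.6   36.2] hub 994 [ 626.  -286.4   18.3] 19.7
blue [ 79. 182.] z 12.0 plate [475.2 160.6  50.5] hub 693 [475.  160.2  18.3] 23.6
blue [557. 209.] z 8.0 plate [ 449.1 -341.4   65.5] hub 626 [ 449.4 -341.6   18.7] 19.7
stand [580.7 -46.8  59.9] 14.528724363058672
pin 188 71.4 [580.3 -47.5   6.6] [580.5 -47.5  70. ]
tcp [481.6 -94.8 177.1]
```

Request:
{"fn": "drive_tool", "kwargs": {
  "moves": [0.4, 2, 0.25, 0, 0, 0, 0.7, 3.4, 0.45, 0, 0, 0, 0.7, 3.4, 0.45, 0, 0, 0, 0.7, 3.4, 0.45, 0, 0, 0, 0.7, 3.4, 0.45, 0, 0, 0, 0.7, 3.4, 0.45, 0, 0, 0, 0.7, 3.4, 0.45, 0, 0, 0, 0.4, 2, 0.3, 0, 0, 0, 0, 0, 0, 0, 0, 0],
  "hand": 6
}}

```text
time: 10.92
tool_pos: [447.4, -345.9, 123.6]
tcp_rot: [-75.1, 89.6, 104.9]
ft_force: [1.4, -0.0, -0.6]
finger_gap: 60.0
```

```bash
python3 tiers.py w9; python3 -c "
from h import *
go([449.3,-341.5,60],[449.3,-341.5,11])"
```

```text
blue [247.   3.] z 8.0 plate [ 595.2 -287.3   17.9] hub 0  
blue [322. 188.] z 8.5 plate [ 448.8 -341.9   64.6] hub 865 [ 449.  -342.    17.9] 20.3
stand [ 563.8 -100.9   22. ] 12.028803468337372
tcp [ 447.4 -345.9  123.6]
t 10.97 tcp [ 448. -344.  124.] F [0.3 0.3 1. ] gap 59.7 j [-42.9   6.8  97.5   0.3  76.1  47.1]
[[-0.002 -0.    -1.   ]
 [ 0.008 -1.     0.   ]
 [-1.    -0.008  0.002]]
to [449.3, -341.5, 60] tool cm [ 6.41 -0.2  -0.14]
to [449.3, -341.5, 11] tool cm [ 4.9   0.04 -0.01]
```

View pics/w9.png

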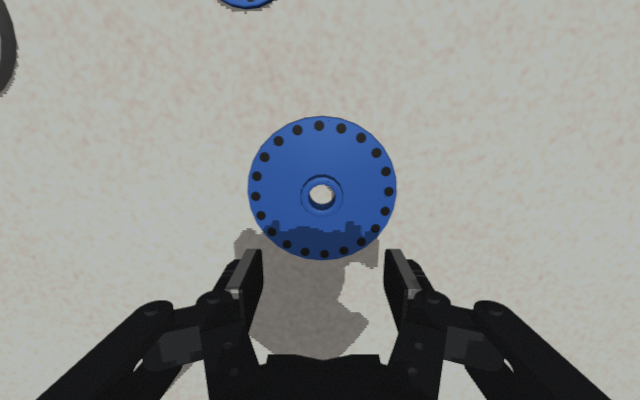

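Request:
{"fn": "drive_tool", "kwargs": {
  "moves": [2.3, -0.1, -0.07, 0, 0, 0, 3, -0.1, -0.07, 0, 0, 0, 3, 0, 0, 0, 0, 0, 2, 0, 0, 0, 0, 0, 0.5, 0, 0, 0, 0, 0, 0, 0, 0, 0, 0, 0]
}}

```text
time: 11.47
tool_pos: [450.1, -337.5, 15.7]
tcp_rot: [-68.6, 89.5, 111.6]
ft_force: [1.4, -0.5, 0.3]
finger_gap: 60.1
```

```bash
python3 -c "
from h import *
go([449.3,-341.7,11])"
```

```text
t 11.47 tcp [ 450.1 -337.5   15.7] F [ 1.4 -0.5  0.3] gap 60.1 j [-42.2  14.3 101.4   0.2  64.8  47.4]
[[-0.003  0.004 -1.   ]
 [ 0.008 -1.    -0.005]
 [-1.    -0.008  0.003]]
to [449.3, -341.7, 11] tool cm [0.47 0.42 0.08]
```

Request:
{"fn": "drive_tool", "kwargs": {
  "moves": [0.3, 0.1, 0.05, 0, 0, 0, 0, 0.1, 0, 0, 0, 0, 0, 0, 0, 0, 0, 0]
}}

```text
time: 11.72
tool_pos: [452.3, -342.2, 16.8]
tcp_rot: [-143.2, 89.8, 37.1]
ft_force: [0.3, -0.5, 0.1]
finger_gap: 59.9
```

Request:
{"fn": "drive_tool", "kwargs": {
  "moves": [0, 0, 0, 0, 0, 0, 0, 0, 0, 0, 0, 0, 0, 0, 0, 0, 0, 0, 0, 0, 0, 0, 0, 0],
  "hand": 3,
  "grip_force": 60
}}

```text
time: 12.05
tool_pos: [452.0, -341.9, 16.7]
tcp_rot: [-126.1, 89.9, 54.2]
ft_force: [-2.8, 1.1, 8.9]
finger_gap: 31.2
```

```bash
python3 -c "
from h import *
go([449.3,-341.7,11]);save('wrist','w10')"
```

```text
t 12.05 tcp [ 452.  -341.9   16.7] F [-2.8  1.1  8.9] gap 31.2 j [-42.4  14.4 101.2   0.2  64.5  47.3]
[[ 0.001  0.005 -1.   ]
 [ 0.002 -1.    -0.005]
 [-1.    -0.002 -0.001]]
to [449.3, -341.7, 11] tool cm [ 0.57 -0.02  0.27]
```

View pics/w10.png

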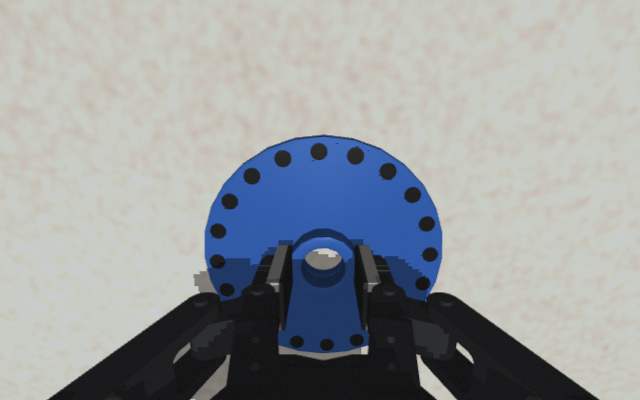

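Request:
{"fn": "drive_tool", "kwargs": {
  "moves": [0, 0, 0.15, 0, 0, 0, 0.4, 0, 0.15, 0, 0, 0, 0.3, 0, 0, 0, 0, 0, 0, 0, 0, 0, 0, 0],
  "hand": 5
}}

```text
time: 12.43
tool_pos: [447.5, -340.4, 6.7]
tcp_rot: [-74.3, 89.7, 106.0]
ft_force: [-0.4, 0.0, -0.1]
finger_gap: 50.0
```

```bash
python3 -c "
from h import *
go([449.3,-341.7,11])"
```

```text
t 12.43 tcp [ 447.5 -340.4    6.7] F [-0.4  0.  -0.1] gap 50.0 j [-42.6  14.8 101.8   0.2  63.6  47. ]
[[-0.001  0.005 -1.   ]
 [ 0.005 -1.    -0.005]
 [-1.    -0.005  0.001]]
to [449.3, -341.7, 11] tool cm [-0.43  0.13 -0.18]
```

Request:
{"fn": "drive_tool", "kwargs": {
  "moves": [-0.3, 0.1, -0.15, 0, 0, 0, 0, 0, 0, 0, 0, 0]
}}

```text
time: 12.6
tool_pos: [450.1, -342.3, 11.2]
tcp_rot: [-94.5, 89.8, 85.8]
ft_force: [0.3, -0.3, 0.4]
finger_gap: 50.1
```

Request:
{"fn": "drive_tool", "kwargs": {
  "moves": [0, 0, 0, 0, 0, 0, 0, 0, 0, 0, 0, 0, 0, 0, 0, 0, 0, 0, 0, 0, 0, 0, 0, 0],
  "hand": 3
}}

```text
time: 12.93
tool_pos: [450.3, -342.4, 11.8]
tcp_rot: [-108.9, 89.8, 71.4]
ft_force: [-0.9, 1.8, 5.0]
finger_gap: 32.6
```

Request:
{"fn": "drive_tool", "kwargs": {
  "moves": [-0.7, 0, 0, 0, 0, 0, -2, 0, 0, 0, 0, 0, -3, 0, 0, 0, 0, 0, -3, 0, 0, 0, 0, 0, -2, 0, 0, 0, 0, 0, 0, 0, 0, 0, 0, 0]
}}

```text
time: 13.43
tool_pos: [452.3, -344.7, 124.0]
tcp_rot: [158.8, 89.6, -20.9]
ft_force: [-0.2, -0.6, -0.6]
finger_gap: 32.3
```

```bash
python3 tiers.py w11;python3 -c "
from h import *
go([580.4,-47.4,118]);save('scene','s5')"
```

```text
blue [250.   7.] z 8.2 plate [ 600.9 -287.6   25.1] hub 0  
blue [323. 233.] z 120.9 plate [ 450.7 -342.8   64.8] hub 2366 [ 458.9 -342.4   29.5] 132.5
stand [565.5 -99.   25.5] 12.500488928432617
tcp [ 452.3 -344.7  124. ]
t 13.48 tcp [ 451.4 -343.9  121.3] F [-0.2 -0.9 -1.8] gap 32.2 j [-42.6   6.8  97.8   0.1  75.3  47.1]
[[ 0.004  0.005 -1.   ]
 [-0.001 -1.    -0.005]
 [-1.     0.001 -0.004]]
to [580.4, -47.4, 118] tool cm [  0.37 -29.58 -13.06]
```

View pics/w11.png

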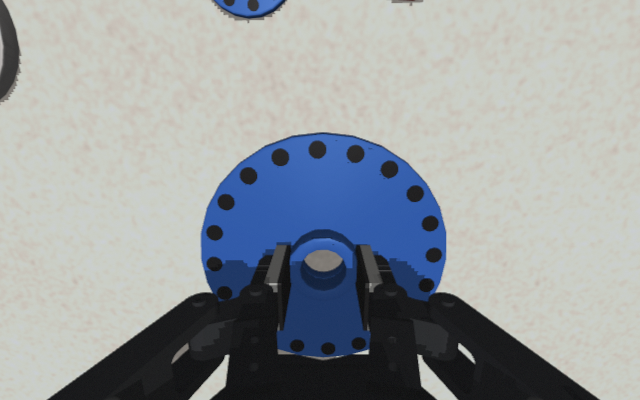

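View pics/s5.png

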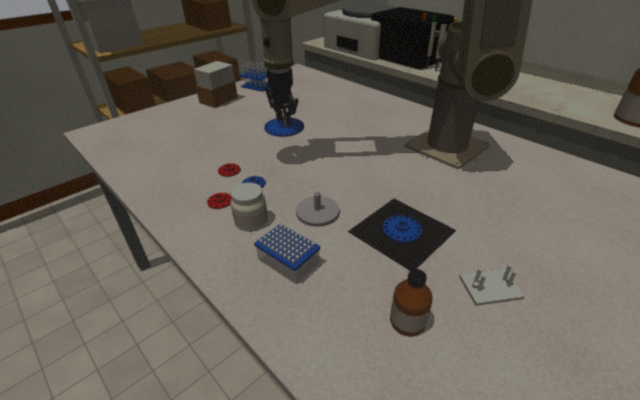

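Request:
{"fn": "drive_tool", "kwargs": {
  "moves": [0, -1.5, -0.66, 0, 0, 0, 0, -3.2, -1.41, 0, 0, 0, 0, -3.2, -1.41, 0, 0, 0, 0, -3.2, -1.41, 0, 0, 0, 0, -3.2, -1.41, 0, 0, 0, 0, -3.2, -1.41, 0, 0, 0, 0, -3.2, -1.41, 0, 0, 0, 0, -3.2, -1.41, 0, 0, 0, 0, -3.2, -1.41, 0, 0, 0, 0, -1.7, -0.75, 0, 0, 0, 0, -0.8, -0.37, 0, 0, 0, 0, 0, 0, 0, 0, 0, 0, 0, 0, 0, 0, 0, 0, 0, 0, 0, 0, 0]
}}

```text
time: 14.7
tool_pos: [577.8, -46.8, 117.9]
tcp_rot: [-60.6, 89.8, 119.6]
ft_force: [1.5, -0.1, -0.9]
finger_gap: 32.2
```

```bash
python3 tiers.py w12;python3 tiers.py w12b; python3 -c "
from h import *
go([580.4,-47.4,118])"
```

```text
blue [119.   5.] z 55.7 plate [708.8  71.4  25.5] hub 0  
blue [611. 142.] z 8.2 plate [ 626.  -285.3   35.8] hub 617 [ 625.7 -284.7   17.7] 19.6
blue [323. 233.] z 114.7 plate [576.  -44.8  65. ] hub 2396 [584.2 -44.9  29.4] 126.4
blue [106. 297.] z 11.9 plate [475.5 161.   50.7] hub 745 [475.5 160.4  18.6] 23.5
stand [580.7 -47.2  59.8] 14.316414940140533
tcp [577.8 -46.8 117.9]
blue [120.   5.] z 56.0 plate [709.9  70.2  26.6] hub 0  
blue [611. 142.] z 8.1 plate [ 625.9 -285.6   36.1] hub 631 [ 625.7 -284.1   17.8] 19.6
blue [323. 233.] z 115.0 plate [576.  -45.   65.1] hub 2400 [584.6 -45.2  29.1] 126.7
blue [106. 297.] z 11.9 plate [475.2 160.5  50.7] hub 754 [475.4 160.7  18.6] 23.5
stand [580.8 -47.1  59.7] 14.33217102398794
tcp [578.  -47.1 118.2]
t 14.8 tcp [578.2 -47.1 118.5] F [-0.  -1.1 -0.5] gap 32.3 j [-9.8  9.1 95.5  0.2 75.5 79.9]
[[-0.001  0.004 -1.   ]
 [ 0.003 -1.    -0.004]
 [-1.    -0.003  0.001]]
to [580.4, -47.4, 118] tool cm [ 0.05  0.03 -0.22]
```

View pics/w12b.png

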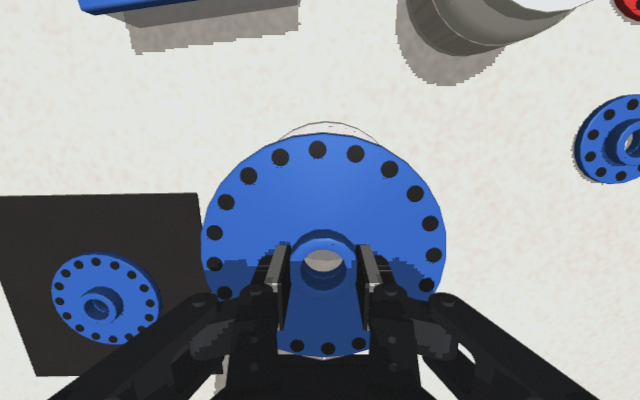

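Request:
{"fn": "drive_tool", "kwargs": {
  "moves": [0.5, 0.12, -0.23, 0, 0, 0, 1.2, 0.11, -0.23, 0, 0, 0, 1, 0, 0, 0, 0, 0, 0.5, 0, 0, 0, 0, 0, 0, 0, 0, 0, 0, 0, 0, 0, 0, 0, 0, 0]
}}

```text
time: 15.3
tool_pos: [582.6, -47.8, 85.8]
tcp_rot: [-62.1, 89.7, 118.2]
ft_force: [0.1, 0.2, -2.1]
finger_gap: 32.4
```

```bash
python3 tiers.py w13|grep -v z.8;python3 -c "
from h import *
go();s=save('scene','s6');cv2.imwrite('pics/c6.png',cv2.resize(s['image'][130:250,240:400,::-1],(800,600),interpolation=2)[:600])
I=np.load('pics/w13.npz')['image'][210:310,270:380,::-1];cv2.imwrite('pics/c7.png',cv2.resize(I,None,fx=5,fy=5))"
```

```text
blue [61.  2.] z 51.9 plate [706.2  81.6  13. ] hub 0  
blue [625. 158.] z 7.7 plate [ 622.3 -270.7   31.6] hub 0  
blue [ 78. 321.] z 12.0 plate [475.1 160.3  50.9] hub 934 [475.3 160.2  19. ] 23.5
stand [587.2 -47.6  53.4] 14.385275286353348
pin 430 88.7 [585.9 -45.7  17. ] [584.3 -45.4  87.8]
tcp [582.6 -47.8  85.8]
t 15.35 tcp [583.2 -47.8  86.7] F [ 0.5 -0.4 -1.6] gap 32.5 j [-9.8 11.8 96.1  0.2 72.3 79.8]
[[-0.001  0.005 -1.   ]
 [ 0.004 -1.    -0.005]
 [-1.    -0.004  0.001]]
```

View pics/c6.png

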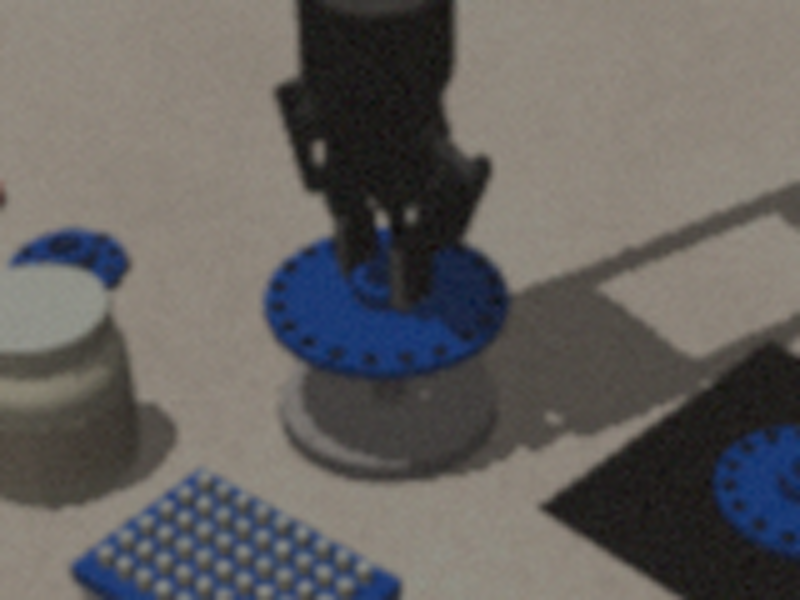

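View pics/c7.png

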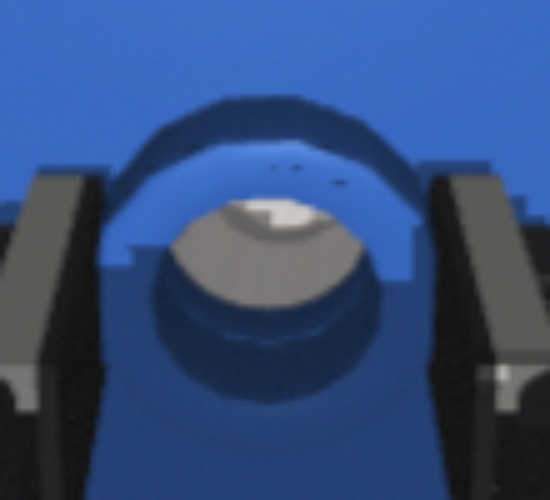

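Run:
```python
from h import *
p,Rm,s=pose();d=dict(np.load('pics/w13.npz'));p=np.array([582.6,-47.8,85.8]);T=np.eye(4);T[:3,:3]=Rm;T[:3,3]=p
P=cloud(d,T@d['mount']);im=d['image'].astype(int)
blue=(im[...,2]>im[...,0]*1.4+10)&(d['z_map']>0)
sub=np.zeros_like(blue);sub[150:345,190:460]=1
Q=P[blue&sub];zp=np.median(Q[:,2]);print(zp)
for lo,hi in((zp-1.5,zp+1.5),(zp+10,zp+14)):
    q=Q[(Q[:,2]>lo)&(Q[:,2]<hi)];print(lo,len(q),cv2.minEnclosingCircle(q[:,:2].astype(np.float32)))
C=P[248:272,305:345];m=(C[...,2]<zp-8)&(C[...,2]>40)
print(m.sum(),C[m].mean(0),C[m][:,2].min(),C[m][:,2].max())
t=C[m];t=t[t[:,2]>t[:,2].max()-3];print(len(t),cv2.minEnclosingCircle(t[:,:2].astype(np.float32)))
print(C[...,2].round(0)[::2,::3].astype(int))
```

```text
82.5518204144827
81.0518204144827 25911 ((581.0864868164062, -45.99240493774414), 64.47932434082031)
92.5518204144827 2237 ((589.0653076171875, -45.85913848876953), 28.759618759155273)
158 [576.59878541 -46.79682551  68.40849284] 63.10325717633137 74.44122398197234
4 ((574.5853271484375, -46.822471618652344), 5.617997169494629)
[[94 94 95 96 94 94 95 94 94 95 95 95 94 93]
 [94 94 93 94 69 71 71 71 94 94 94 94 95 95]
 [94 93 13 66 69 71 71 71 70 70 94 94 93 94]
 [95 14 15 14 68 69 70 72 71 69 66 94 95 95]
 [93 14 15 14 63 66 70 68 69 64 14 14 94 95]
 [14 14 14 14 15 15 64 64 14 14 14 14 14 94]
 [15 15 14 14 15 14 15 14 15 14 15 14 15 94]
 [77 14 14 15 15 14 14 15 14 14 15 14 77 94]
 [79 15 15 15 13 14 15 15 15 15 16 14 79 93]
 [81 76 14 14 15 15 13 14 14 14 15 77 81 91]
 [82 79 77 14 13 15 14 14 15 15 77 79 83 91]
 [83 81 78 76 14 15 14 14 76 77 79 81 86 91]]
```

Request:
{"fn": "drive_tool", "kwargs": {
  "moves": [0, 0.12, 0.05, 0, 0, 0, 0, 0, 0, 0, 0, 0, 0.5, 0, 0, 0, 0, 0, 0.5, 0, 0, 0, 0, 0, 0.5, 0, 0, 0, 0, 0, 0.5, 0, 0, 0, 0, 0, 0, 0, 0, 0, 0, 0]
}}

```text
time: 15.98
tool_pos: [581.7, -48.8, 65.0]
tcp_rot: [-56.7, 89.7, 123.7]
ft_force: [0.4, -0.1, -2.3]
finger_gap: 32.3
```

Request:
{"fn": "drive_tool", "kwargs": {
  "moves": [0.8, 0, 0, 0, 0, 0, 0.8, 0, 0, 0, 0, 0, 0.8, 0, 0, 0, 0, 0, 0.6, 0, 0, 0, 0, 0, 0.3, 0, 0, 0, 0, 0, 0, 0, 0, 0, 0, 0]
}}

```text
time: 16.48
tool_pos: [582.0, -48.7, 32.5]
tcp_rot: [-61.2, 89.7, 119.1]
ft_force: [0.3, 0.1, -1.6]
finger_gap: 32.2
```

Request:
{"fn": "drive_tool", "kwargs": {
  "moves": [0.3, 0, 0, 0, 0, 0, 0.3, 0, 0, 0, 0, 0, 0.1, 0, 0, 0, 0, 0, 0, 0, 0, 0, 0, 0]
}}

```text
time: 16.82
tool_pos: [582.8, -48.9, 26.7]
tcp_rot: [-85.7, 89.8, 94.6]
ft_force: [-0.8, -0.4, -1.6]
finger_gap: 32.6
```

Request:
{"fn": "drive_tool", "kwargs": {
  "moves": [0.15, 0, 0, 0, 0, 0, 0, 0, 0, 0, 0, 0]
}}

```text
time: 16.98
tool_pos: [583.2, -48.9, 25.8]
tcp_rot: [-101.5, 89.8, 78.8]
ft_force: [-0.9, -0.3, -0.4]
finger_gap: 32.8
```

Request:
{"fn": "drive_tool", "kwargs": {
  "moves": [0, 0, 0, 0, 0, 0, 0, 0, 0, 0, 0, 0, 0, 0, 0, 0, 0, 0],
  "hand": 6
}}

```text
time: 17.23
tool_pos: [583.1, -48.9, 25.6]
tcp_rot: [-97.2, 89.8, 83.2]
ft_force: [-0.7, -0.5, 0.5]
finger_gap: 59.9
```

Request:
{"fn": "drive_tool", "kwargs": {
  "moves": [-1.5, 0, 0, 0, 0, 0, -3, 0, 0, 0, 0, 0, -3.5, 0, 0, 0, 0, 0, -3.5, 0, 0, 0, 0, 0, -2, 0, 0, 0, 0, 0, 0, 0, 0, 0, 0, 0]
}}

```text
time: 17.73
tool_pos: [586.6, -50.0, 167.5]
tcp_rot: [-170.9, 89.4, 9.4]
ft_force: [-0.4, -0.5, 0.5]
finger_gap: 59.9
```

```bash
python3 tiers.py w14;python3 -c "
from h import *
go([475.2,159,110])"
```

```text
blue [205.  20.] z 57.4 plate [726.4  34.8  64.5] hub 6 [722.7  47.4  34.8] 66.6
blue [569. 144.] z 8.3 plate [ 625.7 -286.2   36.5] hub 777 [ 626.3 -286.2   18.3] 19.7
blue [322. 188.] z 22.5 plate [581.5 -47.   64.5] hub 519 [581.6 -46.6  17.9] 34.3
blue [132. 277.] z 12.0 plate [475.3 160.3  50.6] hub 548 [475.7 160.9  18.5] 23.4
pin 145 71.3 [581.2 -46.8   6.3] [581.2 -47.   70. ]
tcp [586.6 -50.  167.5]
t 17.78 tcp [585.3 -49.8 164.4] F [-0.1  0.1 -1.2] gap 59.8 j [-10.    7.5  92.3   0.2  79.8  79.7]
[[ 0.007  0.005 -1.   ]
 [ 0.002 -1.    -0.005]
 [-1.    -0.002 -0.007]]
to [475.2, 159, 110] tool cm [  5.41 -20.92  10.93]
```

View pics/w14.png

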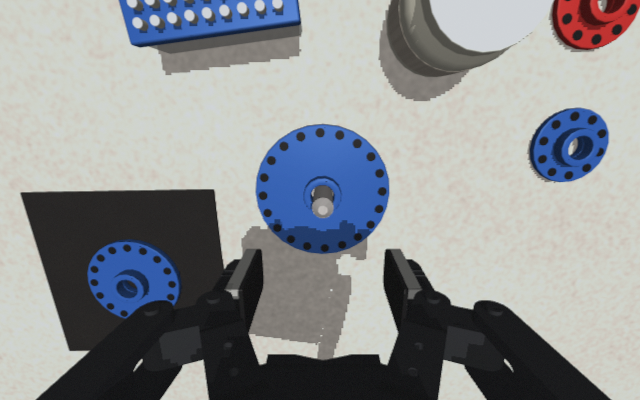

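Request:
{"fn": "drive_tool", "kwargs": {
  "moves": [0, -1.4, 0.7, 0, 0, 0, 0.5, -2.9, 1.5, 0, 0, 0, 1, -2.9, 1.5, 0, 0, 0, 1, -2.9, 1.5, 0, 0, 0, 1, -2.9, 1.5, 0, 0, 0, 1, -2.9, 1.5, 0, 0, 0, 1, -2.9, 1.5, 0, 0, 0, 0.5, -1.5, 0.8, 0, 0, 0, 1.5, -0.6, 0.3, 0, 0, 0, 0, 0, 0, 0, 0, 0, 0, 0, 0, 0, 0, 0]
}}

```text
time: 18.7
tool_pos: [471.4, 159.4, 84.0]
tcp_rot: [-28.9, 89.7, 151.4]
ft_force: [0.0, -0.5, 0.7]
finger_gap: 60.0
```

```bash
python3 tiers.py w15;python3 -c "
from h import *
go([477,158.5,15])"
```

```text
blue [603.  71.] z 22.1 plate [561.1 -15.6  53. ] hub 0  
blue [325. 202.] z 11.5 plate [475.  160.6  50. ] hub 1219 [475.2 160.5  17.9] 23.2
stand [562.3  -8.7  49. ] 16.067134522488132
tcp [471.4 159.4  84. ]
t 18.75 tcp [472.7 159.1  85.2] F [ 0.8 -0.2  0.7] gap 60.1 j [ 12.6  -1.1 110.    0.2  71.2 102.2]
[[-0.002  0.006 -1.   ]
 [ 0.003 -1.    -0.006]
 [-1.    -0.003  0.002]]
to [477, 158.5, 15] tool cm [ 7.01  0.08 -0.45]
```

View pics/w15.png

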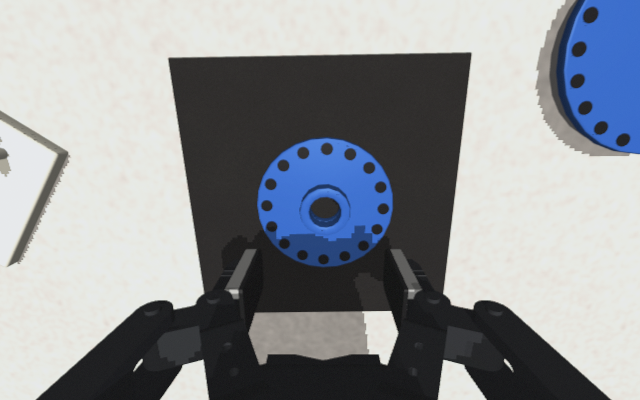

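Request:
{"fn": "drive_tool", "kwargs": {
  "moves": [1.5, 0.05, -0.2, 0, 0, 0, 2.5, 0, -0.2, 0, 0, 0, 2, 0, 0, 0, 0, 0, 0.8, 0, 0, 0, 0, 0, 0, 0, 0, 0, 0, 0, 0, 0, 0, 0, 0, 0],
  "hand": 5.2
}}

```text
time: 19.25
tool_pos: [478.1, 158.6, 18.6]
tcp_rot: [-84.2, 89.8, 96.1]
ft_force: [-0.6, 0.4, 0.1]
finger_gap: 52.2
```

Request:
{"fn": "drive_tool", "kwargs": {
  "moves": [0.4, 0, 0.05, 0, 0, 0, 0, 0, 0, 0, 0, 0]
}}

```text
time: 19.42
tool_pos: [478.2, 159.1, 15.1]
tcp_rot: [-115.7, 89.8, 64.6]
ft_force: [0.3, 0.4, -0.3]
finger_gap: 52.0
```

Request:
{"fn": "drive_tool", "kwargs": {
  "moves": [0, 0, 0, 0, 0, 0, 0, 0, 0, 0, 0, 0, 0, 0, 0, 0, 0, 0, 0, 0, 0, 0, 0, 0],
  "hand": 3
}}

```text
time: 19.75
tool_pos: [478.1, 159.3, 15.5]
tcp_rot: [-113.3, 89.8, 67.0]
ft_force: [-1.3, -1.5, 5.3]
finger_gap: 32.6
```

Request:
{"fn": "drive_tool", "kwargs": {
  "moves": [-0.7, 0, 0, 0, 0, 0, -2, 0, 0, 0, 0, 0, -3, 0, 0, 0, 0, 0, -3, 0, 0, 0, 0, 0, -1.8, 1.4, -0.7, 0, 0, 0, 0, 2.9, -1.45, 0, 0, 0, 0, 2.9, -1.45, 0, 0, 0, 0, 2.9, -1.45, 0, 0, 0, 0, 2.9, -1.45, 0, 0, 0, 0, 2.9, -1.45, 0, 0, 0, 0, 2.6, -1.3, 0, 0, 0, 0, 1.4, -0.7, 0, 0, 0, 0, 0.8, -0.4, 0, 0, 0, 0, 0, 0, 0, 0, 0, 0, 0, 0, 0, 0, 0]
}}

```text
time: 21.0
tool_pos: [581.5, -47.0, 118.3]
tcp_rot: [-80.7, 89.8, 99.5]
ft_force: [-0.6, -0.4, -1.1]
finger_gap: 32.1
```

```bash
python3 tiers.py w16;python3 -c "
from h import *
go([583,-49,84])"
```

```text
blue [137.   7.] z 56.7 plate [713.7  56.4  40.6] hub 0  
blue [610. 146.] z 8.2 plate [ 625.9 -285.    35.9] hub 641 [ 626.3 -285.6   17.7] 19.6
blue [324. 221.] z 114.0 plate [578.5 -45.   50. ] hub 2374 [587.9 -45.   29.1] 126.0
tcp [581.5 -47.  118.3]
t 21.05 tcp [581.4 -46.4 118.4] F [-0.1 -0.2 -0.4] gap 32.2 j [-9.7  9.6 95.   0.2 75.5 79.8]
[[-0.001  0.006 -1.   ]
 [ 0.004 -1.    -0.006]
 [-1.    -0.004  0.001]]
to [583, -49, 84] tool cm [ 3.43  0.27 -0.16]
```

View pics/w16.png

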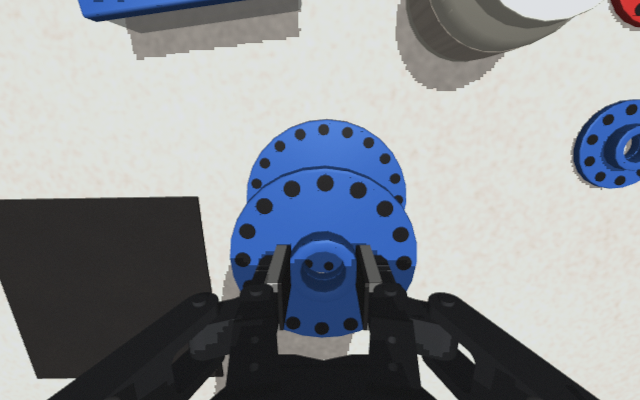

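Request:
{"fn": "drive_tool", "kwargs": {
  "moves": [0.5, 0.11, -0.12, 0, 0, 0, 1.2, 0.11, -0.12, 0, 0, 0, 1, 0, 0, 0, 0, 0, 0.5, 0, 0, 0, 0, 0, 0, 0, 0, 0, 0, 0, 0, 0, 0, 0, 0, 0]
}}

```text
time: 21.55
tool_pos: [583.5, -49.4, 85.3]
tcp_rot: [-63.0, 89.7, 117.3]
ft_force: [0.6, 0.0, -0.1]
finger_gap: 32.3
```

```bash
python3 tiers.py w17|grep -v z.8;python3 -c "
from h import *
go()
I=np.load('pics/w17.npz')['image'][210:310,270:380,::-1];cv2.imwrite('pics/c8.png',cv2.resize(I,None,fx=5,fy=5))"
```

```text
blue [61.  3.] z 52.8 plate [706.3  79.6  15. ] hub 0  
blue [624. 159.] z 7.7 plate [ 622.  -272.3   32.3] hub 0  
pin 428 88.8 [587.3 -49.1  18.7] [584.5 -47.3  88. ]
tcp [583.5 -49.4  85.3]
t 21.6 tcp [584.1 -49.6  86.2] F [-0.1  0.1 -1.1] gap 32.3 j [-10.   12.   95.9   0.2  72.2  79.6]
[[-0.001  0.006 -1.   ]
 [ 0.004 -1.    -0.006]
 [-1.    -0.004  0.001]]
```

View pics/c8.png

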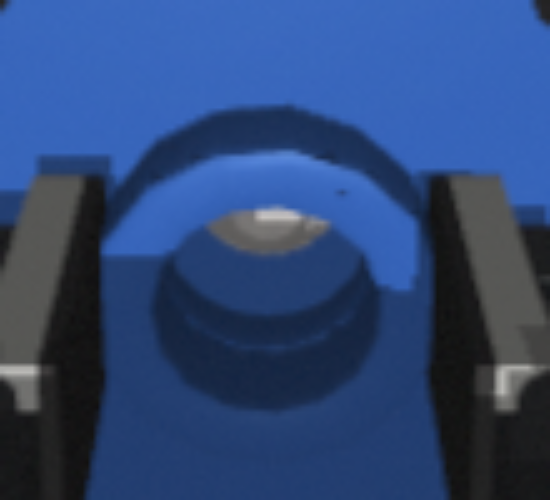

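Request:
{"fn": "drive_tool", "kwargs": {
  "moves": [0.5, 0, 0, 0, 0, 0, 0.5, 0, 0, 0, 0, 0, 0.5, 0, 0, 0, 0, 0, 0.5, 0, 0, 0, 0, 0, 0, 0, 0, 0, 0, 0]
}}

```text
time: 22.02
tool_pos: [583.3, -49.6, 64.8]
tcp_rot: [-60.2, 89.7, 120.1]
ft_force: [0.1, 0.9, -1.5]
finger_gap: 32.4
```

Request:
{"fn": "drive_tool", "kwargs": {
  "moves": [0.5, 0, 0, 0, 0, 0, 0.5, 0, 0, 0, 0, 0, 0.3, 0, 0, 0, 0, 0, 0.2, 0, 0, 0, 0, 0, 0, 0, 0, 0, 0, 0]
}}

```text
time: 22.43
tool_pos: [583.8, -49.6, 50.7]
tcp_rot: [-73.9, 89.8, 106.4]
ft_force: [-0.8, 0.0, -0.9]
finger_gap: 32.2
```

Request:
{"fn": "drive_tool", "kwargs": {
  "moves": [0.3, 0, 0, 0, 0, 0, 0.2, 0, 0, 0, 0, 0, 0, 0, 0, 0, 0, 0]
}}

```text
time: 22.68
tool_pos: [584.5, -49.7, 46.6]
tcp_rot: [-96.2, 89.8, 84.1]
ft_force: [0.7, -0.6, -0.9]
finger_gap: 32.3
```

Request:
{"fn": "drive_tool", "kwargs": {
  "moves": [0.15, 0, 0, 0, 0, 0, 0, 0, 0, 0, 0, 0]
}}

```text
time: 22.85
tool_pos: [584.6, -49.7, 46.4]
tcp_rot: [-94.9, 89.8, 85.4]
ft_force: [-6.8, 1.0, 12.3]
finger_gap: 32.4
```

Request:
{"fn": "drive_tool", "kwargs": {
  "moves": [0, 0, 0, 0, 0, 0, 0, 0, 0, 0, 0, 0, 0, 0, 0, 0, 0, 0],
  "hand": 6
}}

```text
time: 23.1
tool_pos: [584.4, -49.6, 44.9]
tcp_rot: [-93.7, 89.8, 86.6]
ft_force: [0.2, 0.6, -1.0]
finger_gap: 60.1
```

Request:
{"fn": "drive_tool", "kwargs": {
  "moves": [-1.5, 0, 0, 0, 0, 0, -3, 0, 0, 0, 0, 0, -3, 0, 0, 0, 0, 0, -3, 0, 0, 0, 0, 0, -1, 0, 0, 0, 0, 0, 0, 0, 0, 0, 0, 0]
}}

```text
time: 23.6
tool_pos: [586.8, -50.5, 164.1]
tcp_rot: [-162.3, 89.6, 18.0]
ft_force: [1.2, 1.0, 1.1]
finger_gap: 60.1
```

```bash
python3 tiers.py w18;python3 -c "
from h import *
go([628,-288,110])"
```

```text
blue [202.  20.] z 57.4 plate [724.1  34.6  64.2] hub 8 [723.8  43.7  43.2] 66.6
blue [571. 145.] z 8.4 plate [ 625.9 -286.1   36.2] hub 807 [ 626.1 -286.5   18.7] 19.7
blue [322. 189.] z 42.1 plate [581.7 -47.4  49.9] hub 729 [582.  -47.3  17.8] 54.2
pin 156 71.2 [581.  -47.4   6.5] [581.3 -47.3  69.8]
tcp [586.8 -50.5 164.1]
t 23.65 tcp [585.5 -50.3 161.4] F [-0.9  0.2 -0.4] gap 60.3 j [-10.    7.8  92.3   0.2  79.7  79.6]
[[ 0.003  0.005 -1.   ]
 [ 0.003 -1.    -0.005]
 [-1.    -0.003 -0.003]]
to [628, -288, 110] tool cm [ 5.08 23.81 -4.11]
```

View pics/w18.png

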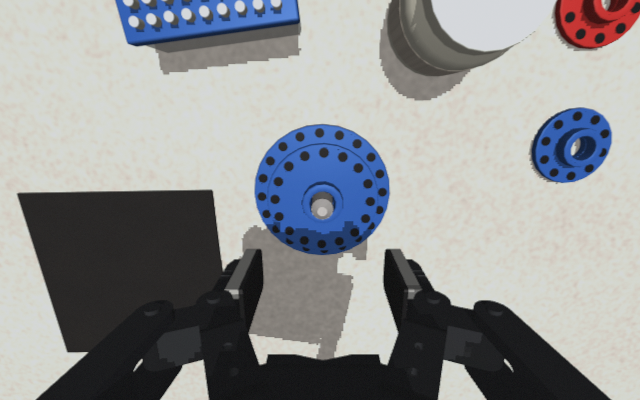

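Request:
{"fn": "drive_tool", "kwargs": {
  "moves": [0, 1.5, -0.25, 0, 0, 0, 0, 3.2, -0.57, 0, 0, 0, 0, 3.2, -0.57, 0, 0, 0, 0.5, 3.2, -0.57, 0, 0, 0, 0.9, 3.2, -0.57, 0, 0, 0, 0.9, 3.2, -0.57, 0, 0, 0, 0.9, 3.2, -0.57, 0, 0, 0, 0.9, 2.1, -0.37, 0, 0, 0, 0.9, 1, -0.2, 0, 0, 0, 0, 0, 0, 0, 0, 0, 0, 0, 0, 0, 0, 0]
}}

```text
time: 24.57
tool_pos: [626.4, -286.9, 106.2]
tcp_rot: [-57.4, 89.6, 122.8]
ft_force: [0.8, 0.8, 0.6]
finger_gap: 59.6
```

```bash
python3 tiers.py w19;python3 -c "
from h import *
go([628,-288.3,12])"
```

```text
blue [326. 198.] z 8.8 plate [ 626.3 -287.2   35.8] hub 968 [ 626.1 -287.1   17.9] 20.2
blue [ 51. 254.] z 41.3 plate [581.2 -49.8  50.3] hub 657 [581.2 -53.7  17.4] 54.2
stand [592.4 -66.   60.9] 16.098355074034913
tcp [ 626.4 -286.9  106.2]
t 24.62 tcp [ 627.2 -286.4  107.6] F [ 0.4 -0.2  1. ] gap 60.2 j [-28.9  25.9  76.3   0.2  78.   60.7]
[[-0.002  0.006 -1.   ]
 [ 0.005 -1.    -0.006]
 [-1.    -0.005  0.002]]
to [628, -288.3, 12] tool cm [ 9.56  0.24 -0.1 ]
```

View pics/w19.png

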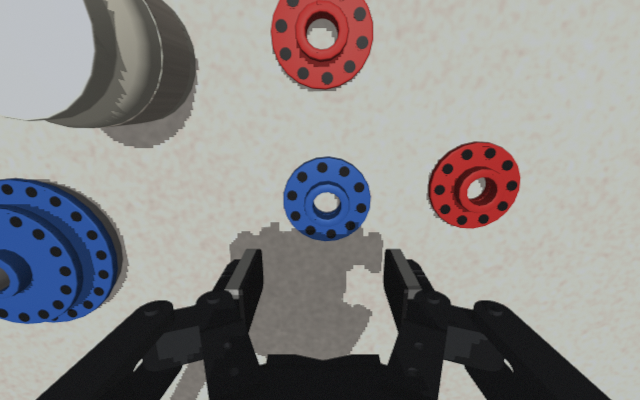

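Request:
{"fn": "drive_tool", "kwargs": {
  "moves": [1.5, 0.12, -0.05, 0, 0, 0, 3, 0.12, -0.05, 0, 0, 0, 2.8, 0, 0, 0, 0, 0, 1.3, 0, 0, 0, 0, 0, 0.5, 0, 0, 0, 0, 0, 0, 0, 0, 0, 0, 0, 0, 0, 0, 0, 0, 0],
  "hand": 5.2
}}

```text
time: 25.2
tool_pos: [629.8, -289.6, 19.3]
tcp_rot: [-115.5, 89.8, 64.9]
ft_force: [0.4, 0.3, 0.6]
finger_gap: 52.3
```

Request:
{"fn": "drive_tool", "kwargs": {
  "moves": [0.5, -0.05, 0.1, 0, 0, 0, 0.2, 0, 0, 0, 0, 0, 0, 0, 0, 0, 0, 0]
}}

```text
time: 25.45
tool_pos: [628.4, -289.4, 11.8]
tcp_rot: [-107.9, 89.8, 72.4]
ft_force: [-0.7, 0.3, 0.2]
finger_gap: 52.2
```

Request:
{"fn": "drive_tool", "kwargs": {
  "moves": [0, 0, 0, 0, 0, 0, 0, 0, 0, 0, 0, 0, 0, 0, 0, 0, 0, 0, 0, 0, 0, 0, 0, 0],
  "hand": 3
}}

```text
time: 25.78
tool_pos: [628.6, -289.6, 12.2]
tcp_rot: [-114.2, 89.8, 66.1]
ft_force: [-2.0, 0.4, 6.4]
finger_gap: 32.6
```

Request:
{"fn": "drive_tool", "kwargs": {
  "moves": [-0.7, 0, 0, 0, 0, 0, -2, 0, 0, 0, 0, 0, -3, 0, 0, 0, 0, 0, -3, 0, 0, 0, 0, 0, -2.5, -1.5, 0.3, 0, 0, 0, 0, -3.1, 0.58, 0, 0, 0, 0, -3.1, 0.58, 0, 0, 0, 0, -3.1, 0.58, 0, 0, 0, 0, -3.1, 0.58, 0, 0, 0, 0, -3.1, 0.58, 0, 0, 0, 0, -3.1, 0.58, 0, 0, 0, 0, -2.5, 0.45, 0, 0, 0, 0, -1.4, 0.27, 0, 0, 0, 0, 0, 0, 0, 0, 0, 0, 0, 0, 0, 0, 0, 0, 0, 0, 0, 0, 0]
}}

```text
time: 27.12
tool_pos: [582.0, -50.9, 124.1]
tcp_rot: [-97.9, 89.8, 82.4]
ft_force: [-0.6, -0.6, 0.2]
finger_gap: 32.6
```

```bash
python3 tiers.py w20;python3 -c "
from h import *
go([583.4,-49.5,86])"
```

```text
blue [145.   8.] z 57.0 plate [713.1  48.7  48.5] hub 0  
blue [322. 209.] z 43.4 plate [581.8 -47.5  49.8] hub 20 [598.1 -47.2   6.5] 53.4
tcp [582.  -50.9 124.1]
t 27.17 tcp [582.  -51.1 124.1] F [ 0.2  0.  -0.4] gap 32.5 j [-10.1   9.3  94.6   0.2  76.   79.6]
[[ 0.     0.004 -1.   ]
 [ 0.003 -1.    -0.004]
 [-1.    -0.003 -0.   ]]
to [583.4, -49.5, 86] tool cm [ 3.81 -0.14 -0.14]
```

View pics/w20.png

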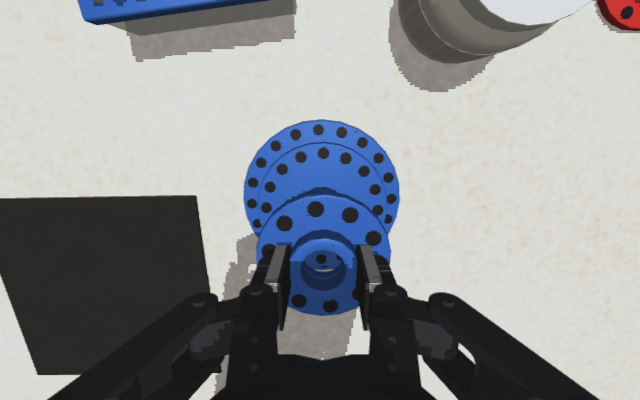

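```bash
cat > held.py <<'E'
from h import *
import sys
p,Rm,s=pose();d=save('wrist',sys.argv[1]);T=np.eye(4);T[:3,:3]=Rm;T[:3,3]=p
P=cloud(d,T@d['mount']);im=d['image'].astype(int)
b=(im[...,2]>im[...,0]*1.4+10)&(d['z_map']>0)&(abs(P[...,0]-580)<80)&(abs(P[...,1]+48)<80)
z=p[2]-3.5;q=P[b&(abs(P[...,2]-z)<2.5)];print('plate',len(q),cv2.minEnclosingCircle(q[:,:2].astype(np.float32)),np.median(q[:,2]),'tcp',p.round(1))
I=d['image'][210:310,270:380,::-1];cv2.imwrite('pics/'+sys.argv[1]+'c.png',cv2.resize(I,None,fx=5,fy=5))
E
python3 held.py w21
```

```text
plate 5316 ((580.1431884765625, -49.14930725097656), 35.891578674316406) 120.24076857189928 tcp [582.  -51.1 124.1]
```

Request:
{"fn": "drive_tool", "kwargs": {
  "moves": [0.5, -0.1, -0.05, 0, 0, 0, 1.2, -0.08, -0.05, 0, 0, 0, 1.2, 0, 0, 0, 0, 0, 0.6, 0, 0, 0, 0, 0, 0, 0, 0, 0, 0, 0, 0, 0, 0, 0, 0, 0]
}}

```text
time: 27.72
tool_pos: [581.8, -47.8, 87.6]
tcp_rot: [-58.3, 89.7, 122.0]
ft_force: [-0.1, 0.7, 0.1]
finger_gap: 32.6
```

```bash
python3 held.py w22
```

```text
plate 5310 ((579.943115234375, -45.791263580322266), 35.86117172241211) 83.73342945363683 tcp [581.8 -47.8  87.6]
```

View pics/w22c.png

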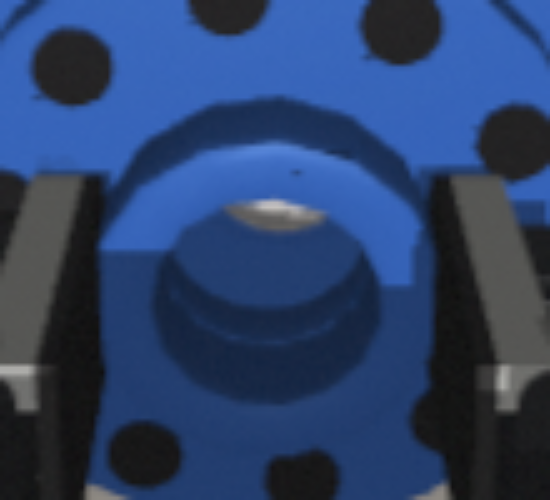

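Request:
{"fn": "drive_tool", "kwargs": {
  "moves": [0, 0.13, -0.1, 0, 0, 0, 0, 0, 0, 0, 0, 0, 0.5, 0, 0, 0, 0, 0, 0.5, 0, 0, 0, 0, 0, 0.3, 0, 0, 0, 0, 0, 0, 0, 0, 0, 0, 0]
}}

```text
time: 28.27
tool_pos: [582.8, -49.0, 74.6]
tcp_rot: [-62.8, 89.8, 117.5]
ft_force: [1.5, 0.1, -0.1]
finger_gap: 32.5
```

Request:
{"fn": "drive_tool", "kwargs": {
  "moves": [0.3, 0, 0, 0, 0, 0, 0.2, 0, 0, 0, 0, 0, 0.15, 0, 0, 0, 0, 0, 0, 0, 0, 0, 0, 0]
}}

```text
time: 28.6
tool_pos: [583.4, -49.1, 69.0]
tcp_rot: [-80.7, 89.8, 99.6]
ft_force: [0.1, 0.8, -1.1]
finger_gap: 32.6
```

Request:
{"fn": "drive_tool", "kwargs": {
  "moves": [0.2, 0, 0, 0, 0, 0, 0.15, 0, 0, 0, 0, 0, 0.05, 0, 0, 0, 0, 0, 0, 0, 0, 0, 0, 0]
}}

```text
time: 28.93
tool_pos: [584.0, -49.2, 66.2]
tcp_rot: [-100.8, 89.8, 79.5]
ft_force: [-2.1, 0.0, 4.5]
finger_gap: 32.4
```

Seated contact. Release and lift.

Request:
{"fn": "drive_tool", "kwargs": {
  "moves": [0, 0, 0, 0, 0, 0, 0, 0, 0, 0, 0, 0, 0, 0, 0, 0, 0, 0],
  "hand": 6
}}

```text
time: 29.18
tool_pos: [583.7, -49.1, 65.3]
tcp_rot: [-89.9, 89.8, 90.4]
ft_force: [0.6, 0.6, -0.1]
finger_gap: 59.9
```

Request:
{"fn": "drive_tool", "kwargs": {
  "moves": [-1, 0, 0, 0, 0, 0, -2.5, 0, 0, 0, 0, 0, -3, 0, 0, 0, 0, 0, -3, 0, 0, 0, 0, 0, -2, 0, 0, 0, 0, 0, 0, 0, 0, 0, 0, 0, 0, 0, 0, 0, 0, 0]
}}

```text
time: 29.77
tool_pos: [585.0, -49.7, 183.1]
tcp_rot: [-147.6, 89.7, 32.8]
ft_force: [-0.9, -0.3, -0.7]
finger_gap: 60.1
```

```bash
python3 tiers.py w23; python3 -c "
from h import *
s=save('scene','s9');cv2.imwrite('pics/c9.png',cv2.resize(s['image'][130:330,200:540,::-1],(800,470),interpolation=2))"
```

```text
blue [214.  20.] z 57.5 plate [728.1  34.8  64.7] hub 10 [731.2  42.5  46. ] 66.6
blue [322. 182.] z 42.7 plate [581.8 -47.   50. ] hub 39 [599.7 -48.8  26.3] 57.4
pin 807 75.2 [582.3 -46.7  17.9] [582.9 -46.8  74.2]
tcp [585.  -49.7 183.1]
```

View pics/w23.png

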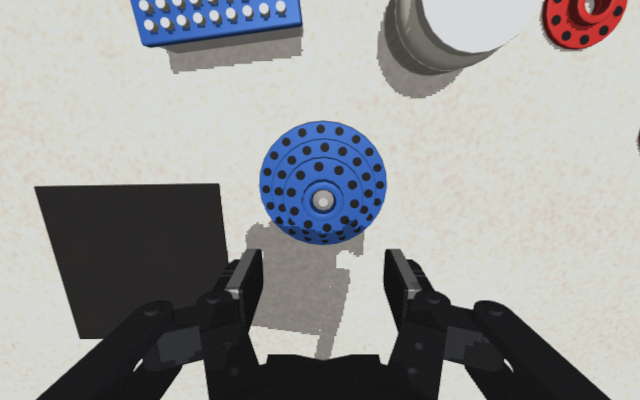

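View pics/c9.png

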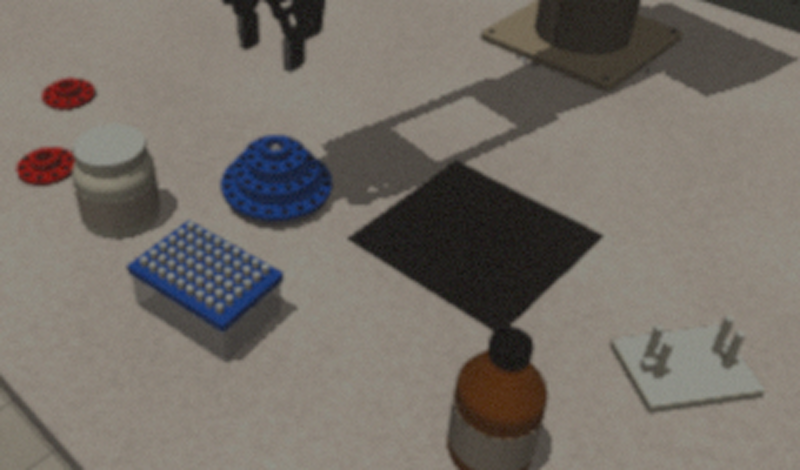

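```bash
python3 -c "
from h import *
d=dict(np.load('pics/w23.npz'));p,Rm,s=pose();T=np.eye(4);T[:3,:3]=Rm;T[:3,3]=p;P=cloud(d,T@d['mount']);c=np.array([581.8,-47])
rr=np.hypot(P[...,0]-c[0],P[...,1]-c[1])
for a,b in((12,16),(22,33),(39,47),(53,62)):
    q=P[(rr>a)&(rr<b)&(d['z_map']>0)&(P[...,2]<90)];A=np.c_[q[:,:2]-c,np.ones(len(q))];
    for _ in range(3):
        f=np.linalg.lstsq(A,q[:,2],rcond=None)[0];m=abs(A@f-q[:,2])<3;A,q=A[m],q[m]
    print(a,b,len(q),f.round(3))
print(r.hand_in())"
```

```text
12 16 280 [ 4.4000e-02 -1.4000e-02  6.9958e+01]
22 33 2276 [-8.0000e-03  3.0000e-03  5.9275e+01]
39 47 1831 [-9.0000e-03  4.0000e-03  3.9334e+01]
53 62 2393 [-1.0000e-02  4.0000e-03  1.9348e+01]
the job is handed in; nothing more can be done
None
```

The job is handed in, with all three tiers stacked on the spindle in the order asked. It took about 30 s of the 72 s allowed. No verdict came back.

**What I did:**
- I lifted the medium tier straight out of the rack and tilted it onto the mat. I let go of it there, and it lay flat with the hub up.
- I then gripped each tier by its hub and threaded large, medium and small onto the spindle. I checked the alignment with the wrist camera each time before lowering.

**Last checks:**
- **Seating:** the plate tops are 20 mm apart, within 0.1 mm, and tilt by less than about 0.6°.
- **Height:** these heights read about 2.7 mm low throughout because I used a pose taken just after the picture. With the matching pose, the top hub reads 74.2 mm against 74 expected.
- **Position:** the stack is centred on the pin to within about 1 mm.
- **Clearance:** the gripper was open and about 110 mm above the stack at hand-in.
- **Other items:** the pictures show the bottle, jar, tip box and both red look-alikes in place.

**Disagreements:**
- **Tier in the rack:** the medium tier stood turned about 35° from the rack's y-z plane. I gripped it as the cameras showed it.
- **Cameras:** the wrist camera read about 2 to 5 mm differently in y from the fixed cameras. I aligned the tiers to the pin using wrist readings only.
- **Hub grip:** the finger opening read about 32 mm on the 36 mm hubs. They held firmly all the same.
- **Forces:** the largest force I read between moves was about 14 N, as the medium tier seated.

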